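# Load the kiln lift: stack the saggars and wind the column up

### The arm

A 6-joint arm with a two-finger parallel gripper is mounted at the origin on the work surface; the furniture and walls round the work are solid. World frame = base frame: x ahead of the robot, y to its left, z up, the work surface at z = 0. Lengths are in mm, angles in rad, forces in N, time in s.
With the tool pointing down it reaches from about 300 to 775 mm from the base axis. Payload 14.6 kg.
Tool frame: the origin (TCP) lies midway between the tips of the shut fingers; the grasp point (between the pads) lies 19 mm behind it; z points along the fingers, y is the line along which they close (so a half turn about z gives the same grasp; the last joint's range is limited). The gripper opens to 85 mm and grips with 20 to 120 N. Pads are 22 mm wide; open, the fingers measure 114 mm over their backs; the gripper's body (76 mm by 85 mm) begins 54 mm behind the grasp point. The pads swing forward as they close: fully open they stand 13 mm farther back than shut.
Start: joints at [1.185, 0.3, 1.521, -0, 1.321, -0.067], TCP at [172.382, 522.278, 231.281] pointing down, gripper open.
Joint ranges: [-3.03, 3.03], [-0.79, 2.21], [0.23, 2.52], [-1.04, 4.18], [0, 3.07], [-2.55, 2.55]. Speed limits (rad/s): [2.22, 2.22, 2.57, 3.14, 3.14, 3.14].

### API

Orientations are given as a unit quaternion [x, y, z, w].
In Python, from station import r, imaging gives the robot as it stands.
- The arm moves only by the shell command python3 -m crank 'ROWS' [FORCE]. ROWS is JSON, one flat list of numbers, 7 for each row, row after row: the shift along the world's x, y, z in mm, then the turn, a rotation vector about the world's x, y, z in degrees, then the finger opening in mm, from 0 to 85.4. A call has 1 to 8 rows; each row shifts and turns the commanded pose from where the row before left it; what a row does not reach is not made up. A row lasts 1/10 s, in which the tool goes at most 50 mm and 8.59 degrees, less where a joint would pass 70% of its speed; a pose out of reach is approached as far as the arm can. A call is refused whole if a number of a shift passes 50 or a number of a turn 8.59, either way. A call with a gripper value outside its range is refused whole. The fingers move at their own pace and stop on an object; FORCE is the grip in N (left out, the last holds). Time passes only in rows, so rows that do not move let the fingers close. It gives the time, the measured TCP pose, the force, the opening and the grip force at its end, in the units of the state.
- r.observe(): the state, without advancing time (a new reading comes with each control period).
- imaging.capture(name): name is "scene" or "side" or "wrist"; returns a dict with "img" (384x512x3 uint8, red, green, blue), "z_map" (384x512 float32, mm along the optical axis (not along the pixel's ray), 0 where there is no reading), "K" (3x3 intrinsics, pixels), "pose" (4x4, takes a point from camera to world coordinates). Camera axes: x right, y down, z forward; pixel columns grow to the right and rows downward; lengths in mm; the calibration is good to about 2 mm. The wrist camera is an equidistant fisheye: a pixel r from the principal point sees the ray r / f radians off the axis. A picture is of the moment at which its call begins.
- r.finish_job(): hands the job in; it is judged then, once.
The state is a dict: "clock": time; "joint_pos": joint angles; "qd": joint speeds; "joint_efforts": joint torques, N m; "tcp_pos": TCP position; "orientation": TCP orientation; "contact_force": force on the tool from outside, world axes, zero at the start; "wrist_torque": the same for the moment, N m; "width": finger opening in mm; "finger_force": force on a finger pad.
Only numpy, scipy, OpenCV 4.12 (cv2) and the standard library are available. Lean on these libraries where they do the work, as an engineer would, in place of code of your own. Each camera call takes 0.05 s, during which the arm holds its last target. There are 200 camera calls.

### The job

Load the hand-cranked kiln lift for the next firing: move the stack of test tiles, left on the lift's narrow head, to the ware board; then stand the large lidded saggar squarely and centrally on the head and stack all the smaller saggars on it in one straight, square column, every saggar right way up with its long sides in line with the head's. When the column is complete, and not before, wind the crank exactly four full turns clockwise (seen from above) to raise it to kiln-floor height, leaving the column square, the tiles on the board and the other things where they are.

Things in the scene. Friction and masses are not known exactly. Their poses are not given: they have to be found in the camera images.
- saggar_big: Closed fireclay saggar (lidded firing box), buff; the lid is fast to it. The large one, 66 x 86 x 36 mm high, about 0.32 kg. Origin: centre of its underside; x along the short side, z up. Stands upright at the start, at any yaw. Always present.
- saggar_1: Closed fireclay saggar (lidded firing box), buff; the lid is fast to it. A small one, 54 x 74 x 30 mm high, about 0.20 kg; all four small ones are alike. Origin: centre of its underside; x along the short side, z up. Stands upright at the start, at any yaw. May be absent; two to four of them are here.
- saggar_2: Closed fireclay saggar (lidded firing box), buff; the lid is fast to it. A small one, 54 x 74 x 30 mm high, about 0.20 kg; all four small ones are alike. Origin: centre of its underside; x along the short side, z up. Stands upright at the start, at any yaw. May be absent; two to four of them are here.
- saggar_3: Closed fireclay saggar (lidded firing box), buff; the lid is fast to it. A small one, 54 x 74 x 30 mm high, about 0.20 kg; all four small ones are alike. Origin: centre of its underside; x along the short side, z up. Stands upright at the start, at any yaw. May be absent; two to four of them are here.
- saggar_4: Closed fireclay saggar (lidded firing box), buff; the lid is fast to it. A small one, 54 x 74 x 30 mm high, about 0.20 kg; all four small ones are alike. Origin: centre of its underside; x along the short side, z up. Stands upright at the start, at any yaw. May be absent; two to four of them are here.
- tiles: Stack of five rust, brown and buff test tiles, fast to one another as one piece, 48 x 66 x 28 mm high, about 0.12 kg; single tiles stick out by up to 4 mm. Origin: centre of its underside; x along the short side, z up. At the start it lies flat on the lift's head.
- board_top (a point): Centre of the top of the ware board, a small plywood board on two battens fixed to the bench, 110 x 180 mm, its top 16 mm above the bench. x along the short side, y along the long side, z up.
- lift: Kiln-loading lift, fixed to the bench: a grey cast base 130 x 340 x 26 mm high, long side along its own y, front towards its -x, yaw varies. In its own frame the lifting head is on the vertical axis x = 0, y = +110 mm, the crank spindle on x = 0, y = -110 mm. A toothed belt in the base joins crank and head. Origin: centre of its underside.
- head_top (a point): Centre of the top of the lift's head: a flat steel plate 44 x 64 mm, 10 mm thick, on a 28 mm ram, smaller than any saggar; its top is 80 mm above the bench when wound down. x along the plate's short side, y along its long side, z up; it moves up with the head without turning.
- crank_axis (a point): Fixed point on the vertical crank axis, 127 mm above the bench, at the height of crank_grip.
- crank_grip (a point): Middle of the upright crank knob (black, round, 25 mm across, 50 mm high from 99 to 149 mm above the bench), 127 mm above the bench, 55 mm from the crank axis. It moves with the crank; the knob spins freely on its pin, so it can be held at a constant tool yaw and led round the axis.
- crank (a joint): Angle of the crank in rad, 0 at the start (head fully down, crank arm towards the lift's -x), growing clockwise as seen from above; one turn (6.283) raises the head 10 mm, four turns are 25.13. It has no dial and no stop there, stays where it is left and needs about 2 N at the knob.
- former: Bystander: turned wooden barrel-shaped former, 76 mm across, 76 mm high. Origin: centre of its underside.
- cup: Bystander: green striped bowl standing upside down, 91 mm across, 52 mm high. Origin: centre of its underside.
- brush_pot: Bystander: little clay cup full of bamboo needles, 76 x 52 x 72 mm high. Origin: centre of its underside.
There are look-alikes about, which are no part of the job. What is shaped like the saggar_3 but purple is not meant.

How it is judged:
By the outcome, as a careful person would: the job done as asked, in the order asked, and still so for the second after the job is handed in, with the robot touching nothing.
Of saggar_1, saggar_2, saggar_3, saggar_4 only 2 to 4 are there at a start; the rules pass over those that are not, and their reading is None.
At some moment in a run one of tiles may be knocked a few centimetres aside while the robot is not near it.
Once in a run the grip may slacken for a moment while it holds something.
It also fails if it takes over 210 s, if anything falls off the work surface, if the arm or the gripper's body presses on something with over 40 N, if the wrist force passes 120 N, or if a joint passes its speed limit or range.

## Working session

There is one attempt and no reset: what is moved stays moved. The work goes in short steps, Python scripts to look and compute and a shell command to move; the robot and the scene stay as the last step left them, time stands still between calls to the robot, and variables do not carry over. Pictures are saved under pics/ and viewed, at most 14 in all, crops included, and the job is handed in when it is done.

```bash
ls; mkdir -p pics; cat > h.py <<'E'
from station import r, imaging
import numpy as np, cv2
def cap(n, save=None):
    c=imaging.capture(n)
    if save: cv2.imwrite('pics/'+save+'.png', c['img'][:,:,::-1])
    return c
def cloud(c):
    K=c['K'];z=c['z_map'];v,u=np.indices(z.shape)
    P=np.stack([(u-K[0,2])/K[0,0]*z,(v-K[1,2])/K[1,1]*z,z],-1)
    W=P@c['pose'][:3,:3].T+c['pose'][:3,3]
    W[z<=0]=np.nan
    return W
E
python3 - <<'E'
from h import *
for n in ['scene','side']:
    c=cap(n,n+'0'); np.savez('/tmp/'+n+'0.npz',**c); print(c['pose'].round(2),c['K'])
a=cv2.imread('pics/scene0.png');b=cv2.imread('pics/side0.png')
cv2.imwrite('pics/both.png',cv2.resize(np.vstack([a,b]),(400,600)))
cv2.imwrite('pics/sceneL.png',cv2.resize(a,(800,600)))
cv2.imwrite('pics/sideL.png',cv2.resize(b,(800,600)))
print(r.observe())
E
```

```text
pics
[[-9.9000e-01 -1.3000e-01  8.0000e-02  3.9104e+02]
 [-1.5000e-01  8.5000e-01 -5.0000e-01  7.6580e+02]
 [-1.0000e-02 -5.1000e-01 -8.6000e-01  1.4052e+03]
 [ 0.0000e+00  0.0000e+00  0.0000e+00  1.0000e+00]] [[431.8161066    0.         257.95269748]
 [  0.         431.8161066  196.83466988]
 [  0.           0.           1.        ]]
[[-9.90000e-01 -1.10000e-01  9.00000e-02  3.78220e+02]
 [-1.40000e-01  7.20000e-01 -6.80000e-01  1.08262e+03]
 [ 1.00000e-02 -6.90000e-01 -7.20000e-01  1.27239e+03]
 [ 0.00000e+00  0.00000e+00  0.00000e+00  1.00000e+00]] [[487.5948916    0.         258.58927598]
 [  0.         487.5948916  185.02819965]
 [  0.           0.           1.        ]]
{'clock': 0.1, 'joint_pos': array([ 1.18538356e+00,  3.00439778e-01,  1.52150884e+00,  1.98030475e-05,
        1.32068303e+00, -6.65960864e-02]), 'qd': array([-1.45255385e-03,  5.86337218e-05, -9.56840528e-04, -2.73894826e-04,
        8.60159973e-04,  3.32479968e-04]), 'joint_efforts': array([ 6.20012815e-04, -5.44372344e+01, -3.62373233e+01, -8.00728571e-05,
        3.01132444e-03, -1.82522524e-05]), 'tcp_pos': array([172.3143909 , 522.0987695 , 230.76904935]), 'orientation': array([ 1.58736482e-01,  9.87320849e-01, -5.04137256e-04, -1.25760075e-04]), 'contact_force': array([ 0.67473811, -0.70308314, -0.3060587 ]), 'wrist_torque': array([-0.01396918,  0.03390939,  0.04962986]), 'finger_force': 0.0, 'width': 85.60873569221609}
```

View pics/sceneL.png

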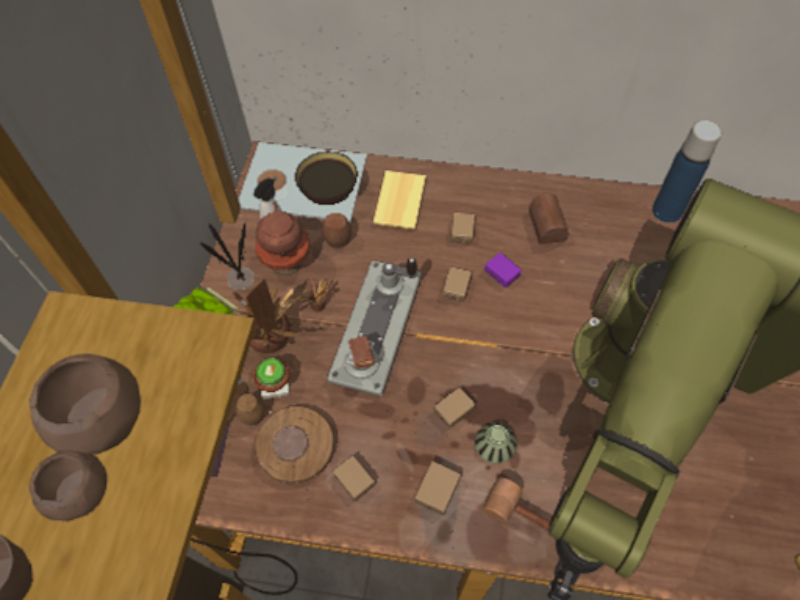

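View pics/sideL.png

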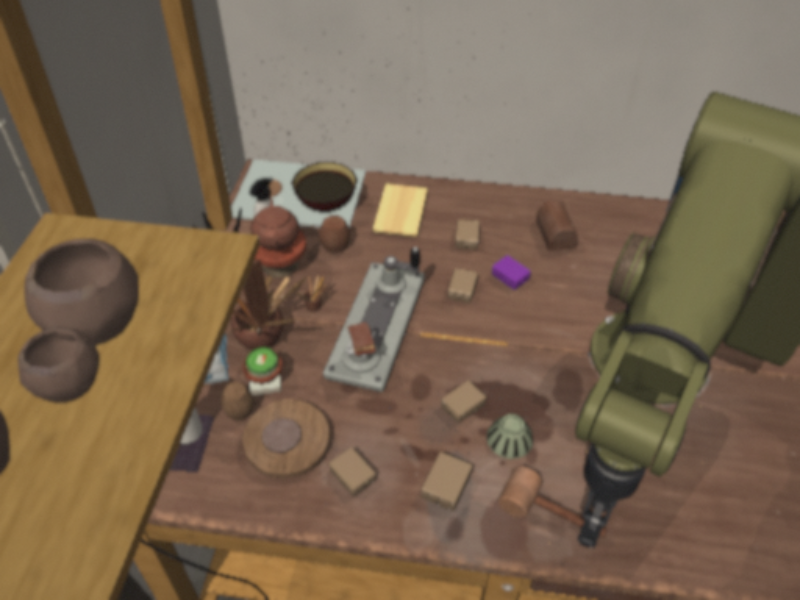

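The scene shows the board at (400,200), lift with crank (390,275)/knob (411,267), tiles on the head (362,352). Buff boxes are at (438,487) (big), (353,477), (455,407), (457,283) and (463,227), and the purple decoy is at (503,269).

```bash
cat >> h.py <<'E'
from scipy import ndimage
def rect(W,seed,zlo,zhi,R=70):
    """seed world xy; points in z band connected to the seed -> min area rect + mean height"""
    with np.errstate(invalid='ignore'):
        m=(W[...,2]>zlo)&(W[...,2]<zhi)&(np.hypot(W[...,0]-seed[0],W[...,1]-seed[1])<R)
    l,n=ndimage.label(m)
    if n==0: return None
    k=np.argmax(np.bincount(l[l>0])); m=l==k
    p=W[m]; z=np.median(p[:,2])
    c,(a,b),t=cv2.minAreaRect(p[:,:2].astype(np.float32))
    if a>b: a,b=b,a; t+=90      # t: angle of short side
    t=(t+90)%180-90
    return np.round([*c,z,a,b,t,m.sum()],1)
E
python3 - <<'E'
from h import *
px={'scene':dict(big=(438,487),sA=(353,477),sB=(455,407),sC=(457,283),sD=(463,227),purple=(503,269),board=(400,200),tiles=(362,352),knob=(411,266),hub=(390,268),base=(395,330)),
'side':dict(big=(447,480),sA=(353,471),sB=(464,401),sC=(463,285),sD=(468,234),purple=(511,272),board=(400,210),tiles=(362,339),knob=(415,256),hub=(391,268),base=(395,320))}
for n in px:
    c=np.load(f'/tmp/{n}0.npz'); W=cloud(c)
    for k,(u,v) in px[n].items():
        u=int(u*.64);v=int(v*.64); s=np.nanmedian(W[v-1:v+2,u-1:u+2].reshape(-1,3),0)
        print(n,k,s.round(), rect(W,s,s[2]-7,s[2]+8,R=220 if k in('board','base') else 70))
E
```

```text
scene big [392. 371.  34.] [394.1 369.7  35.7  66.3  87.2 -16.4 549. ]
scene sA [570. 378.  30.] [569.5 374.   29.7  54.3  75.1  49.3 372. ]
scene sB [377. 191.  29.] [380.3 186.9  29.8  55.3  76.1 -43.5 318. ]
scene sC [ 410. -127.   28.] [ 412.  -133.4   28.7   53.6   76.2   -7.5  243. ]
scene sD [ 413. -302.   29.] [ 416.5 -307.8   28.8   52.    80.3    5.4  203. ]
scene purple [ 305. -183.   30.] [ 304.8 -193.1   29.2   56.1   75.8   50.4  220. ]
scene board [ 587. -372.   16.] [ 592.6 -382.5   14.9  110.7  184.5   -1.   866. ]
scene tiles [592. 129. 108.] [597.7 122.4 107.1  40.6  65.8  23.1 200. ]
scene knob [515. -88. 138.] [517.2 -89.6 139.1  12.1  18.  -77.5  20. ]
scene hub [ 569. -103.   99.] [ 548.2 -102.1   97.9   33.1   78.9   90.   100. ]
scene base [540.  21.  27.] [ 586.5    6.8   26.4  130.4  341.    -7.3 1959. ]
side big [394. 378.  35.] [394.9 371.4  34.6  65.3  90.2 -16.9 626. ]
side sA [569. 381.  30.] [569.6 375.7  28.7  55.6  75.8  49.4 429. ]
side sB [382. 194.  27.] [381.3 188.4  28.   56.6  74.9 -43.9 358. ]
side sC [ 410. -123.   28.] [ 411.4 -132.5   28.    54.2   77.4   -5.4  237. ]
side sD [ 415. -298.   28.] [ 415.3 -305.2   27.6   53.6   79.3    4.5  190. ]
side purple [ 303. -180.   27.] [ 303.8 -189.8   27.2   58.4   80.5   48.7  238. ]
side board [ 590. -376.   13.] [ 591.9 -383.8   13.9  110.7  198.3   -1.2  832. ]
side tiles [595. 130. 107.] [597.3 126.7 106.7  40.5  67.   23.3 211. ]
side knob [518. -86. 142.] [517.  -91.2 143.9  17.1  22.1 -38.9  34. ]
side hub [570. -90.  92.] [547.7 -94.8  94.6  29.7  80.1  80.6 103. ]
side base [549.   1.  23.] [ 585.9    7.4   24.4  132.3  347.2   -7.4 1762. ]
```

Everything agrees with the given sizes: base 130x341 at (586,7), yaw -7.3°, so head is near (600,116) and crank axis near (572,-102). All four small saggars are here. I'll move above the tiles and look with the wrist camera.

```bash
python3 -m crank '[26.6,-24.9,0,0,0,-3,85, 26.6,-24.9,0,0,0,-3,85, 26.6,-24.9,0,0,0,-3,85, 26.6,-24.9,0,0,0,-3,85, 26.6,-24.9,0,0,0,-3,85, 26.6,-24.9,0,0,0,-3,85, 26.6,-24.9,0,0,0,-3,85, 26.6,-24.9,0,0,0,-3,85]' 30
python3 -m crank '[26.6,-24.9,0,0,0,-3,85, 26.6,-24.9,0,0,0,-3,85, 26.6,-24.9,0,0,0,-3,85, 26.6,-24.9,0,0,0,-3,85, 26.6,-24.9,0,0,0,-3,85, 26.6,-24.9,0,0,0,-3,85, 26.6,-24.9,0,0,0,-3,85, 26.6,-24.9,0,0,0,-3,85]'
python3 -m crank '[0,0,0,0,0,0,85, 0,0,0,0,0,0,85, 0,0,0,0,0,0,85]'
cat >> h.py <<'E'
def wcloud(c):
    K=c['K'];z=c['z_map'];v,u=np.indices(z.shape)
    dx=(u-K[0,2])/K[0,0];dy=(v-K[1,2])/K[1,1];th=np.hypot(dx,dy);th=np.maximum(th,1e-9)
    with np.errstate(all='ignore'):
        t=np.tan(th)*z
        P=np.stack([dx/th*t,dy/th*t,z],-1)
    W=P@c['pose'][:3,:3].T+c['pose'][:3,3]
    W[(z<=0)|(th>1.4)]=np.nan
    return W
def st():
    s=r.observe(); q=s['orientation']
    from scipy.spatial.transform import Rotation as R
    M=R.from_quat(q).as_matrix(); a=np.degrees(np.arctan2(M[1,1],M[0,1]))
    print('t',round(s['clock'],1),'tcp',s['tcp_pos'].round(1),'yang',round(a,1),'zax',M[:,2].round(3),'w',round(s['width'],1),'ff',round(s['finger_force'],1),'F',s['contact_force'].round(1),'j',s['joint_pos'].round(2))
E
python3 - <<'E'
from h import *
st()
c=cap('wrist'); print(c['pose'].round(1),c['K'][0]); np.savez('/tmp/w1.npz',**c)
cv2.imwrite('pics/w1.png',cv2.resize(c['img'][:,:,::-1],(800,600)))
W=wcloud(c)
print(rect(W,(598,124),100,116)); print('base',rect(W,(586,7),20,33,220))
E
```

```text
clock: 0.9
tcp_pos: [386.0, 321.9, 231.1]
orientation: [0.361, 0.932, -0.0, -0.0]
contact_force: [0.6, -0.3, -0.3]
width: 84.8
finger_force: 0.0
clock: 1.7
tcp_pos: [598.8, 122.7, 230.9]
orientation: [0.548, 0.837, -0.0, -0.0]
contact_force: [0.1, -0.1, 0.9]
width: 85.1
finger_force: 0.0
clock: 2.0
tcp_pos: [597.5, 124.4, 231.1]
orientation: [0.546, 0.838, -0.0, -0.0]
contact_force: [-0.1, 0.7, -0.1]
width: 84.9
finger_force: 0.0
t 2.0 tcp [597.5 124.4 231.1] yang 23.8 zax [-0.001  0.    -1.   ] w 84.9 ff 0.0 F [-0.1  0.7 -0.1] j [ 0.15  0.44  1.34  0.    1.37 -0.27]
[[ 9.000e-01  4.000e-01  1.000e-01  5.690e+02]
 [ 4.000e-01 -9.000e-01 -3.000e-01  1.891e+02]
 [-0.000e+00  3.000e-01 -1.000e+00  3.740e+02]
 [ 0.000e+00  0.000e+00  0.000e+00  1.000e+00]] [297.31863964   0.         252.17558113]
[ 597.6  121.7  108.6   43.8   63.7   21.6 2920. ]
base [ 5.873e+02  7.400e+00  2.620e+01  1.311e+02  3.335e+02 -7.200e+00
  9.988e+03]
```

View pics/w1.png

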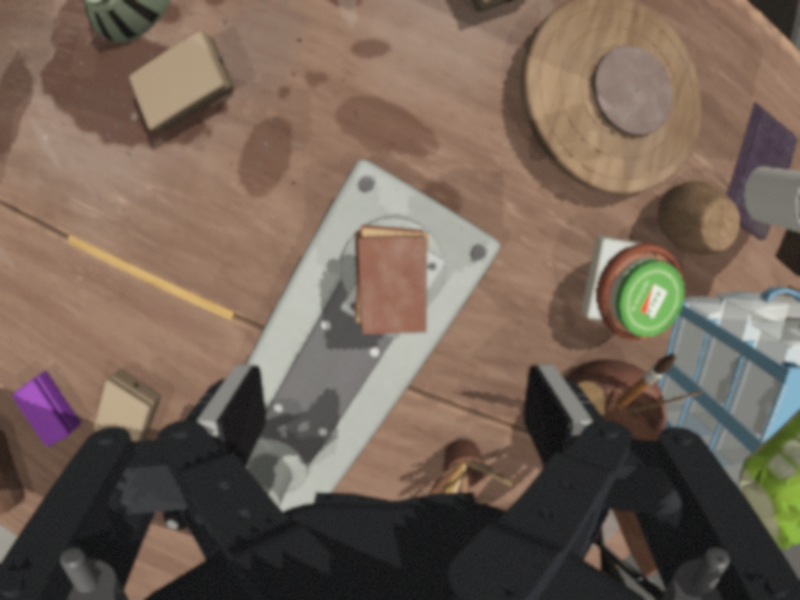

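The wrist view confirms the tiles at (597.6,122), yaw about 22°. Grasping.

```bash
python3 -m crank '[0,-2,-35,0,0,-1,85, 0,0,-35,0,0,-1,85, 0,0,-35,0,0,0,85, 0,0,-27,0,0,0,85, 0,0,-15,0,0,0,85, 0,0,0,0,0,0,85, 0,0,0,0,0,0,40, 0,0,0,0,0,0,40]' 60
python3 -m crank '[0,0,0,0,0,0,40, 0,0,0,0,0,0,40, 0,0,0,0,0,0,40, 0,0,0,0,0,0,40, 0,0,0,0,0,0,40, 0,0,0,0,0,0,40]' 60
python3 -m crank '[0,0,20,0,0,0,40, 0,0,30,0,0,0,40, 0,0,30,0,0,0,40, 0,0,30,0,0,0,40, 0,0,0,0,0,0,40, 0,0,0,0,0,0,40]' 60
python3 -c "
from h import *
st()
W=wcloud(cap('wrist','w2')); print('head',rect(W,(600,116),76,84,60)); print('tile',rect(W,(600,122),200,235,60))"
```

```text
clock: 2.85
tcp_pos: [598.7, 122.1, 86.1]
orientation: [0.561, 0.828, 0.001, 0.001]
contact_force: [-0.8, 0.3, 0.3]
width: 58.7
finger_force: 0.0
clock: 3.45
tcp_pos: [598.6, 122.0, 86.3]
orientation: [0.561, 0.828, 0.001, 0.001]
contact_force: [-3.9, 0.3, 9.6]
width: 41.1
finger_force: 56.0
clock: 4.05
tcp_pos: [598.0, 121.9, 194.8]
orientation: [0.561, 0.828, 0.0, 0.0]
contact_force: [-0.5, -0.1, -1.6]
width: 41.4
finger_force: 54.2
t 4.0 tcp [598.  121.9 194.8] yang 21.7 zax [ 0.001  0.    -1.   ] w 41.4 ff 54.2 F [-0.5 -0.1 -1.6] j [ 0.14  0.46  1.38  0.    1.29 -0.24]
head [ 603.   128.4   80.4   33.6   44.    82.9 1227. ]
tile [  598.    121.3   217.1    64.7    68.5   -70.2 12938. ]
```

```bash
python3 -m crank '[-0.4,-20,0,0,0,-1.6,38, -0.4,-36,0,0,0,-1.6,38, -0.4,-36,0,0,0,-1.6,38, -0.4,-36,0,0,0,-1.6,38, -0.4,-36,0,0,0,-1.6,38, -0.4,-36,0,0,0,-1.6,38, -0.4,-36,0,0,0,-1.6,38, -0.4,-36,0,0,0,-1.6,38]' 60
python3 -m crank '[-0.4,-36,0,0,0,-1.6,38, -0.4,-36,0,0,0,-1.6,38, -0.4,-36,0,0,0,-1.6,38, -0.4,-36,0,0,0,-1.6,38, -0.4,-36,0,0,0,-1.6,38, -0.4,-36,0,0,0,-1.6,38, -0.4,-17,0,0,0,0,38, 0,0,0,0,0,0,38]' 60
python3 -m crank '[0,0,0,0,0,0,38, 0,0,-45,0,0,0,38, 0,0,-45,0,0,0,38, 0,0,-45,0,0,0,38, 0,0,-25,0,0,0,38, 0,0,-6,0,0,0,38, 0,0,0,0,0,0,38, 0,0,0,0,0,0,38]' 60
python3 -c "
from h import *
st()"
```

```text
clock: 4.9
tcp_pos: [594.1, -151.5, 192.8]
orientation: [0.65, 0.76, -0.0, -0.001]
contact_force: [-1.0, -0.7, -0.4]
width: 40.9
finger_force: 60.2
clock: 5.7
tcp_pos: [590.8, -385.2, 192.0]
orientation: [0.712, 0.702, -0.0, -0.001]
contact_force: [0.3, 0.1, -0.8]
width: 40.9
finger_force: 60.4
clock: 6.5
tcp_pos: [592.9, -383.2, 30.4]
orientation: [0.711, 0.703, 0.0, 0.001]
contact_force: [0.4, -0.0, -1.3]
width: 40.8
finger_force: 60.5
t 6.5 tcp [ 592.9 -383.2   30.4] yang -0.6 zax [ 0.002 -0.002 -1.   ] w 40.8 ff 60.5 F [ 0.4 -0.  -1.3] j [-0.63  0.84  1.17  0.    1.13 -0.61]
```

```bash
python3 -m crank '[0,0,-4,0,0,0,38, 0,0,-2,0,0,0,38, 0,0,-1,0,0,0,38, 0,0,0,0,0,0,38]' 60
python3 -m crank '[0,0,0,0,0,0,70, 0,0,0,0,0,0,85, 0,0,0,0,0,0,85, 0,0,5,0,0,0,85, 0,0,30,0,0,0,85, 0,0,40,0,0,0,85, 0,0,40,0,0,0,85, 0,0,40,0,0,0,85]'
python3 -c "
from h import *
st()
W=wcloud(cap('wrist','w3')); print('tiles',rect(W,(592,-383),37,52,60));print('board',rect(W,(592,-383),10,20,130))
print('D',rect(W,(416,-307),24,36,60));print('C',rect(W,(412,-133),24,36,60))"
```

```text
clock: 6.9
tcp_pos: [592.3, -383.3, 22.6]
orientation: [0.711, 0.703, 0.0, 0.001]
contact_force: [-2.2, 1.6, 5.9]
width: 40.7
finger_force: 62.2
clock: 7.7
tcp_pos: [591.8, -383.0, 178.4]
orientation: [0.711, 0.703, 0.0, 0.0]
contact_force: [0.1, -0.1, -0.6]
width: 84.9
finger_force: 0.0
t 7.7 tcp [ 591.8 -383.   178.4] yang -0.7 zax [ 0. -0. -1.] w 84.9 ff 0.0 F [ 0.1 -0.1 -0.6] j [-0.63  0.7   1.06 -0.    1.38 -0.61]
tiles [ 5.935e+02 -3.836e+02  4.460e+01  4.300e+01  6.430e+01  7.000e-01
  2.714e+03]
board [ 5.9200e+02 -3.8420e+02  1.6300e+01  1.1080e+02  1.8040e+02 -1.1000e+00
  1.3586e+04]
D [ 4.165e+02 -3.107e+02  3.020e+01  5.500e+01  7.410e+01  1.400e+00
  2.806e+03]
C None
```

Tiles are centred on the board. Now the big saggar.

```bash
python3 -m crank '[-9.9,37.7,10,0,0,-0.8,85, -9.9,37.7,10,0,0,-0.8,85, -9.9,37.7,10,0,0,-0.8,85, -9.9,37.7,10,0,0,-0.8,85, -9.9,37.7,0,0,0,-0.8,85, -9.9,37.7,0,0,0,-0.8,85, -9.9,37.7,0,0,0,-0.8,85, -9.9,37.7,0,0,0,-0.8,85]'
python3 -m crank '[-9.9,37.7,0,0,0,-0.8,85, -9.9,37.7,0,0,0,-0.8,85, -9.9,37.7,0,0,0,-0.8,85, -9.9,37.7,0,0,0,-0.8,85, -9.9,37.7,0,0,0,-0.8,85, -9.9,37.7,0,0,0,-0.8,85, -9.9,37.7,0,0,0,-0.8,85, -9.9,37.7,0,0,0,-0.8,85]'
python3 -m crank '[-9.9,37.7,0,0,0,-0.8,85, -9.9,37.7,0,0,0,-0.8,85, -9.9,37.7,-10,0,0,-0.8,85, -9.9,37.7,-10,0,0,-0.8,85, 0,0,0,0,0,0,85, 0,0,0,0,0,0,85, 0,0,0,0,0,0,85]'
python3 -c "
from h import *
st()
W=wcloud(cap('wrist','w4')); print('big',rect(W,(394,370),30,42,65));print('A',rect(W,(570,375),24,36,60))
print('B',rect(W,(380,187),24,36,60))"
```

```text
clock: 8.55
tcp_pos: [512.2, -80.1, 216.6]
orientation: [0.75, 0.662, 0.0, 0.0]
contact_force: [0.3, 0.4, 0.2]
width: 84.9
finger_force: 0.0
clock: 9.35
tcp_pos: [432.9, 221.6, 216.7]
orientation: [0.785, 0.619, 0.0, 0.0]
contact_force: [1.2, 0.1, -0.1]
width: 85.1
finger_force: 0.0
clock: 10.05
tcp_pos: [394.4, 370.2, 196.7]
orientation: [0.802, 0.597, 0.0, 0.0]
contact_force: [-0.7, -1.1, -0.5]
width: 85.1
finger_force: 0.0
t 10.1 tcp [394.4 370.2 196.7] yang -16.7 zax [ 0.001  0.    -1.   ] w 85.1 ff 0.0 F [-0.7 -1.1 -0.5] j [ 0.69  0.31  1.59 -0.    1.24  0.98]
big [ 394.8  368.5   36.3   66.5   86.3  -17.  4903. ]
A [ 569.3  372.6   30.2   54.3   75.2   47.9 2639. ]
B [ 380.7  186.6   30.2   54.8   73.7  -42.5 1562. ]
```

```bash
python3 -m crank '[0.4,-1.7,-40,0,0,-0.3,85, 0,0,-40,0,0,0,85, 0,0,-40,0,0,0,85, 0,0,-40,0,0,0,85, 0,0,-25,0,0,0,85, 0,0,-10,0,0,0,85, 0,0,0,0,0,0,85, 0,0,0,0,0,0,85]' 90
python3 -m crank '[0,0,0,0,0,0,60, 0,0,0,0,0,0,60, 0,0,0,0,0,0,60, 0,0,0,0,0,0,60, 0,0,0,0,0,0,60, 0,0,0,0,0,0,60]' 90
python3 -c "
from h import *
st()"
```

```text
clock: 10.9
tcp_pos: [395.2, 369.4, 2.8]
orientation: [0.804, 0.595, 0.001, -0.0]
contact_force: [0.0, -0.0, -0.3]
width: 85.1
finger_force: 0.0
clock: 11.5
tcp_pos: [395.2, 369.7, 3.2]
orientation: [0.804, 0.595, 0.001, -0.0]
contact_force: [-2.3, -2.8, 11.8]
width: 64.6
finger_force: 101.0
t 11.5 tcp [395.2 369.7   3.2] yang -17.0 zax [ 0.002  0.002 -1.   ] w 64.6 ff 101.0 F [-2.3 -2.8 11.8] j [ 0.68  0.58  1.72 -0.    0.84  0.98]
```

```bash
python3 -m crank '[0,0,10,0,0,0,60, 0,0,25,0,0,0,60, 0,0,35,0,0,0,60, 0,0,35,0,0,0,60, 0,0,30,0,0,0,60, 0,0,15,0,0,0,60, 0,0,0,0,0,0,60]' 90
python3 -m crank '[8,-10,0,0,0,0.8,60, 17,-21,0,0,0,0.8,60, 17,-21,0,0,0,0.8,60, 17,-21,0,0,0,0.8,60, 17,-21,0,0,0,0.8,60, 17,-21,0,0,0,0.8,60, 17,-21,0,0,0,0.8,60, 17,-21,0,0,0,0.8,60]' 90
python3 -m crank '[17,-21,0,0,0,0.8,60, 17,-21,0,0,0,0.8,60, 17,-21,0,0,0,0.8,60, 17,-21,0,0,0,0.9,60, 10.7,-11,0,0,0,0,60, 0,0,0,0,0,0,60, 0,0,0,0,0,0,60, 0,0,0,0,0,0,60]' 90
python3 -c "
from h import *
st()
W=wcloud(cap('wrist','w5')); print('base',rect(W,(586,7),20,33,220))
for a,b in [(100,190),(170,195),(182,190)]: print(rect(W,(600,116),a,b,65))
for n in ['scene','side']:
  W=cloud(cap(n,n+'5')); print(rect(W,(600,116),150,200,65))
"
```

```text
clock: 12.2
tcp_pos: [394.9, 369.7, 154.1]
orientation: [0.804, 0.595, 0.002, -0.0]
contact_force: [-0.5, 0.7, -4.1]
width: 64.5
finger_force: 100.8
clock: 13.0
tcp_pos: [521.4, 211.0, 150.1]
orientation: [0.769, 0.639, -0.001, -0.0]
contact_force: [0.3, 0.1, -3.5]
width: 64.6
finger_force: 100.7
clock: 13.8
tcp_pos: [599.5, 118.0, 151.0]
orientation: [0.75, 0.661, -0.0, -0.0]
contact_force: [1.2, -0.2, -3.2]
width: 64.4
finger_force: 100.7
t 13.8 tcp [599.5 118.  151. ] yang -7.2 zax [-0.001  0.    -1.   ] w 64.4 ff 100.7 F [ 1.2 -0.2 -3.2] j [0.13 0.51 1.43 0.   1.21 0.26]
base [ 605.8  151.7   26.1   45.3  130.2   80.8 4970. ]
[  600.4   123.6   183.9    73.3    92.8    83.1 24150. ]
[  600.3   123.4   183.9    72.9    92.8    83.1 23389. ]
[  603.8   122.8   184.     72.5    84.7    83.1 21044. ]
[602.5 135.8 182.1  55.1  92.2  81.  412. ]
[604.1 134.9 181.   72.9  90.1  63.5 571. ]
```

View pics/w5.png

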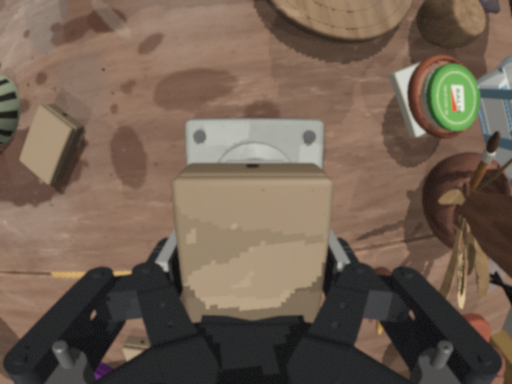

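The carried big saggar hangs level over the head, its front edge visible at row ~165. I'll measure that edge in the lift's frame.

```bash
cat >> h.py <<'E'
HEAD=np.array([600.7,116.3]); YAW=np.radians(-7.25)
def lf(p):   # world xy -> head frame
    d=np.asarray(p)[...,:2]-HEAD; c,s=np.cos(YAW),np.sin(YAW)
    return np.stack([d[...,0]*c+d[...,1]*s,-d[...,0]*s+d[...,1]*c],-1)
def edge(W,z,L,tol=4):
    """centre along head y, from the +y edge of a box top at height z"""
    q=lf(W); m=(abs(W[...,2]-z)<tol)&(abs(q[...,0])<20)&(abs(q[...,1])<70)
    xs=np.linspace(-18,18,10); e=[]
    for x in xs:
        k=m&(abs(q[...,0]-x)<2)
        if k.any(): e.append((x,q[...,1][k].max()))
    e=np.array(e); f=np.polyfit(e[:,0],e[:,1],1)
    print('centre y in head frame',round(f[1]-L/2,1),'skew deg',round(np.degrees(np.arctan(f[0])),1),'top z',round(float(np.median(W[...,2][m])),1))
E
python3 -c "
from h import *
W=wcloud(cap('wrist'))
edge(W,184,86)
print('tcp in head frame',lf(r.observe()['tcp_pos']).round(1))
q=lf(W);m=(abs(W[...,2]-26)<4)&(abs(q[...,0])<90)&(abs(q[...,1])<120)
x=q[m];print('base +y edge',np.percentile(x[abs(x[:,0])<40][:,1],99.5), 'x edges',np.percentile(x[:,0],[0.5,99.5]))
"
```

```text
centre y in head frame -0.1 skew deg -0.2 top z 184.3
tcp in head frame [-1.   1.3]
base +y edge 56.23427499501947 x edges [-62.78751208  63.60672473]
```

```bash
python3 -c "
from h import *
for nm,W in [('w1',wcloud(np.load('/tmp/w1.npz'))),('now',wcloud(cap('wrist'))),('scene',cloud(np.load('/tmp/scene0.npz'))),('side',cloud(np.load('/tmp/side0.npz')))]:
    q=lf(W);m=(abs(W[...,2]-26)<5)&(abs(q[...,0])<90)&(q[...,1]<90)&(q[...,1]>-350)
    x=q[m]
    e=[x[abs(x[:,0]-a)<4][:,1].max() for a in range(-50,51,10)]
    f=[(x[abs(x[:,1]-a)<4][:,0].min(),x[abs(x[:,1]-a)<4][:,0].max()) for a in ([45,50] if nm=='now' else [-150,-100,-50,0,20,40]) if (abs(x[:,1]-a)<4).any()]
    print(nm,np.round(e,1),np.round(f,1).tolist())
"
```

```text
w1 [56.2 56.9 57.  56.4 56.1 56.7 56.4 56.6 56.9 56.7 56.8] [[-44.6, 64.2], [-64.6, 63.8], [-63.8, 63.8], [-64.9, 64.9], [-64.4, 65.1], [-64.7, 65.1]]
now [56.7 56.6 56.4 56.2 56.1 56.1 56.1 56.2 56.3 56.5 55.9] [[-63.6, 65.6], [-63.0, 64.4]]
scene [59.4 57.9 58.8 56.4 54.8 55.7 57.5 57.4 59.2 58.8 60. ] [[-64.6, 62.7], [-64.6, 63.3], [-61.4, 63.4], [-63.2, 62.5], [-63.8, 62.8], [-65.4, 64.1]]
side [63.8 58.2 61.  59.5 60.5 60.3 59.2 57.9 57.7 59.5 60.5] [[-63.9, 61.8], [-63.7, 59.1], [-61.2, 59.5], [-61.3, 62.3], [-63.9, 62.6], [-66.8, 63.4]]
```

```bash
python3 -m crank '[-2.9,-22.3,0,0,0,0,60, -2.8,-22.3,0,0,0,0,60, -2.8,-22.3,0,0,0,0,60, -2.8,-22.4,0,0,0,0,60, 0,0,0,0,0,0,60, 0,0,0,0,0,0,60]' 90
python3 -c "
from h import *
st()
c=cap('wrist','w6'); W=wcloud(c)
h=rect(W,(600,116),76,85,60); print('head',h,lf(h[:2]))
q=lf(W);m=(abs(W[...,2]-26)<5)&(abs(q[...,0])<90)&(q[...,1]<90)
x=q[m];print([x[abs(x[:,0]-a)<4][:,1].max().round(1) for a in range(-50,51,10)])
m=(abs(W[...,2]-80)<5)&(abs(q[...,0])<50)&(abs(q[...,1])<60);x=q[m]
print([x[abs(x[:,0]-a)<3][:,1].max().round(1) for a in range(-18,19,6)],[x[abs(x[:,0]-a)<3][:,1].min().round(1) for a in range(-18,19,6)])
print([x[abs(x[:,1]-a)<3][:,0].max().round(1) for a in range(-24,25,6)],[x[abs(x[:,1]-a)<3][:,0].min().round(1) for a in range(-24,25,6)])
"
```

```text
clock: 14.65
tcp_pos: [588.8, 27.8, 151.4]
orientation: [0.751, 0.661, 0.0, 0.0]
contact_force: [-0.1, -0.2, -3.6]
width: 64.9
finger_force: 100.7
t 14.7 tcp [588.8  27.8 151.4] yang -7.3 zax [ 0.  0. -1.] w 64.9 ff 100.7 F [-0.1 -0.2 -3.6] j [-0.01  0.46  1.49  0.    1.19  0.11]
head [ 601.1  113.1   80.3   44.1   63.3   -7.6 5292. ] [ 0.80063868 -3.12393625]
[np.float64(55.6), np.float64(55.4), np.float64(55.6), np.float64(55.1), np.float64(54.6), np.float64(54.8), np.float64(54.7), np.float64(55.1), np.float64(55.6), np.float64(54.9), np.float64(55.4)]
[np.float64(27.8), np.float64(28.6), np.float64(28.4), np.float64(28.2), np.float64(28.2), np.float64(28.4), np.float64(27.8)] [np.float64(-34.7), np.float64(-34.7), np.float64(-34.8), np.float64(-34.8), np.float64(-34.8), np.float64(-34.8), np.float64(-34.7)]
[np.float64(22.7), np.float64(22.6), np.float64(22.6), np.float64(21.7), np.float64(22.6), np.float64(22.6), np.float64(22.5), np.float64(21.7), np.float64(22.8)] [np.float64(-21.3), np.float64(-21.2), np.float64(-21.2), np.float64(-21.1), np.float64(-21.1), np.float64(-21.1), np.float64(-21.1), np.float64(-21.1), np.float64(-21.1)]
```

View pics/w6.png

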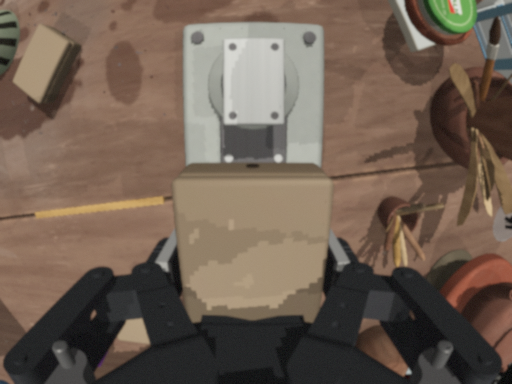

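The head plate is directly visible (44 x 63 measured, matches). Refined head centre ≈ (600.9,114.1). Returning and lowering.

```bash
sed -i 's/HEAD=np.array.*; Y/HEAD=np.array([600.9,114.05]); Y/' h.py
python3 -m crank '[3,21.9,0,0,0,0,60, 3.1,21.9,0,0,0,0,60, 3.1,21.9,0,0,0,0,60, 3.1,21.9,0,0,0,0,60, 0,0,0,0,0,0,60, 0,0,0,0,0,0,60, 0,0,-20,0,0,0,60, 0,0,-20,0,0,0,60]' 90
python3 -m crank '[0,0,-15,0,0,0,60, 0,0,-6,0,0,0,60, 0,0,0,0,0,0,60, 0,0,0,0,0,0,60, 0,0,0,0,0,0,60]' 90
python3 -c "
from h import *
st(); print(lf(r.observe()['tcp_pos']))
W=wcloud(cap('wrist')); edge(W,r.observe()['tcp_pos'][2]+33,86)"
```

```text
clock: 15.5
tcp_pos: [601.3, 115.2, 111.2]
orientation: [0.751, 0.661, 0.0, 0.0]
contact_force: [-0.5, 0.5, -4.4]
width: 64.3
finger_force: 101.0
clock: 16.0
tcp_pos: [601.5, 115.5, 91.3]
orientation: [0.751, 0.661, 0.001, 0.0]
contact_force: [-0.0, 0.7, -4.1]
width: 64.3
finger_force: 100.8
t 16.0 tcp [601.5 115.5  91.3] yang -7.3 zax [ 0.001  0.    -1.   ] w 64.3 ff 100.8 F [-0.   0.7 -4.1] j [ 0.13  0.58  1.47 -0.    1.1   0.26]
[0.44989058 1.51276341]
centre y in head frame 0.0 skew deg -0.2 top z 124.3
```

```bash
python3 -m crank '[-0.4,0,-4,0,0,0,60, 0,0,-2,0,0,0,60, 0,0,-1,0,0,0,60, 0,0,-0.7,0,0,0,60, 0,0,0,0,0,0,60, 0,0,0,0,0,0,60]' 90
python3 -c "
from h import *
st()"
```

```text
clock: 16.65
tcp_pos: [600.8, 115.5, 83.3]
orientation: [0.75, 0.661, 0.0, 0.0]
contact_force: [-5.4, -2.1, 4.4]
width: 64.5
finger_force: 101.7
t 16.6 tcp [600.8 115.5  83.3] yang -7.3 zax [ 0.  0. -1.] w 64.5 ff 101.7 F [-5.4 -2.1  4.4] j [ 0.13  0.59  1.47 -0.    1.08  0.26]
```

```bash
python3 -m crank '[0,0,0,0,0,0,68, 0,0,0,0,0,0,75, 0,0,0,0,0,0,85, 0,0,0,0,0,0,85, 0,0,8,0,0,0,85, 0,0,30,0,0,0,85, 0,0,45,0,0,0,85, 0,0,45,0,0,0,85]' 60
python3 -m crank '[0,0,0,0,0,0,85, 0,0,0,0,0,0,85]'
python3 -c "
from h import *
st()
W=wcloud(cap('wrist')); b=rect(W,(600,114),110,124,65); print(b,lf(b[:2]))
print('tiles etc B',rect(W,(380,187),24,36,60)); print('A',rect(W,(570,375),24,36,60))
"
```

```text
clock: 17.45
tcp_pos: [600.4, 115.4, 212.5]
orientation: [0.751, 0.661, -0.0, -0.0]
contact_force: [0.5, -0.4, 0.6]
width: 85.0
finger_force: 0.0
clock: 17.65
tcp_pos: [600.9, 115.5, 211.9]
orientation: [0.75, 0.661, 0.001, 0.001]
contact_force: [-0.6, 0.6, -0.6]
width: 85.2
finger_force: 0.0
t 17.6 tcp [600.9 115.5 211.9] yang -7.3 zax [ 0.002  0.    -1.   ] w 85.2 ff 0.0 F [-0.6  0.6 -0.6] j [ 0.13  0.45  1.36 -0.    1.33  0.26]
[ 6.006e+02  1.142e+02  1.163e+02  6.600e+01  8.560e+01 -7.400e+00
  7.424e+03] [-0.31653133  0.11094105]
tiles etc B [ 381.7  185.6   30.2   54.    74.2  -42.8 2020. ]
A None
```

Big saggar sits within 0.3 mm of centre, yaw −7.4°. Next: saggar B.

```bash
python3 -m crank '[-27.5,8.9,0,0,0,-4.4,80, -27.5,8.9,0,0,0,-4.4,80, -27.5,8.9,0,0,0,-4.4,80, -27.5,8.9,0,0,0,-4.4,80, -27.5,8.9,0,0,0,-4.4,80, -27.5,8.9,-10,0,0,-4.4,80, -27.5,8.9,-10,0,0,-4.4,80, -27.5,8.9,-10,0,0,-4.4,80]' 90
python3 -m crank '[0,0,0,0,0,0,80, 0,0,0,0,0,0,80, 0,0,0,0,0,0,80]'
python3 -c "
from h import *
st()
W=wcloud(cap('wrist')); b=rect(W,(381,186),24,36,60);print(b, b[:2]-r.observe()['tcp_pos'][:2])"
```

```text
clock: 18.5
tcp_pos: [379.0, 186.7, 179.1]
orientation: [0.916, 0.401, -0.001, -0.0]
contact_force: [-0.1, 0.4, 0.5]
width: 80.0
finger_force: 0.0
clock: 18.8
tcp_pos: [381.3, 186.5, 180.5]
orientation: [0.915, 0.403, -0.0, 0.0]
contact_force: [0.7, -0.8, 0.4]
width: 80.3
finger_force: 0.0
t 18.8 tcp [381.3 186.5 180.5] yang -42.4 zax [-0. -0. -1.] w 80.3 ff 0.0 F [ 0.7 -0.8  0.4] j [ 0.37  0.07  1.92 -0.    1.15  1.11]
[ 381.   185.1   30.3   54.3   73.9  -42.6 3700. ] [-0.30995393 -1.38269638]
```

```bash
python3 -m crank '[-0.3,-1.4,-40,0,0,-0.2,80, 0,0,-40,0,0,0,80, 0,0,-40,0,0,0,80, 0,0,-35,0,0,0,80, 0,0,-16,0,0,0,80, 0,0,-8,0,0,0,80, 0,0,0,0,0,0,80, 0,0,0,0,0,0,80]' 90
python3 -m crank '[0,0,0,0,0,0,48, 0,0,0,0,0,0,48, 0,0,0,0,0,0,48, 0,0,0,0,0,0,48, 0,0,0,0,0,0,48, 0,0,0,0,0,0,48, 0,0,0,0,0,0,48]' 80
python3 -c "
from h import *
st()"
python3 -m crank '[0,0,10,0,0,0,48, 0,0,25,0,0,0,48, 0,0,35,0,0,0,48, 0,0,35,0,0,0,48, 0,0,35,0,0,0,48, 0,0,30,0,0,0,48, 0,0,0,0,0,0,48, 0,0,0,0,0,0,48]' 80
python3 -c "
from h import *
st()"
```

```text
clock: 19.65
tcp_pos: [381.1, 185.4, 2.3]
orientation: [0.916, 0.401, 0.001, 0.0]
contact_force: [-0.2, -0.7, -0.3]
width: 80.2
finger_force: 0.0
clock: 20.35
tcp_pos: [381.0, 185.5, 2.7]
orientation: [0.916, 0.401, 0.001, 0.0]
contact_force: [-3.1, -2.8, 13.7]
width: 52.6
finger_force: 83.7
t 20.4 tcp [381.  185.5   2.7] yang -42.7 zax [ 0.002  0.001 -1.   ] w 52.6 ff 83.7 F [-3.1 -2.8 13.7] j [ 0.37  0.39  2.04 -0.    0.71  1.11]
clock: 21.15
tcp_pos: [380.2, 185.2, 171.9]
orientation: [0.916, 0.401, 0.001, 0.0]
contact_force: [0.5, 0.5, -2.2]
width: 52.7
finger_force: 84.8
t 21.1 tcp [380.2 185.2 171.9] yang -42.7 zax [ 0.001  0.    -1.   ] w 52.7 ff 84.8 F [ 0.5  0.5 -2.2] j [0.37 0.08 1.93 0.   1.13 1.11]
```

```bash
python3 -m crank '[22,-7,0,0,0,3.5,48, 22,-7,0,0,0,3.5,48, 22,-7,0,0,0,3.5,48, 22,-7,0,0,0,3.5,48, 22,-7,0,0,0,3.5,48, 22,-7,0,0,0,3.5,48, 22,-7,0,0,0,3.5,48, 22,-7,0,0,0,3.5,48]' 80
python3 -m crank '[22,-7,0,0,0,3.5,48, 22.5,-7.8,0,0,0,3.9,48, 0,0,0,0,0,0,48, 0,0,0,0,0,0,48, 0,0,0,0,0,0,48, 0,0,0,0,0,0,48]' 80
python3 -c "
from h import *
st(); t=r.observe()['tcp_pos']; print(lf(t))
W=wcloud(cap('wrist')); edge(W,t[2]+27,74)"
```

```text
clock: 21.95
tcp_pos: [556.6, 128.8, 169.7]
orientation: [0.791, 0.612, -0.001, -0.001]
contact_force: [0.6, -0.2, -2.3]
width: 52.5
finger_force: 84.6
clock: 22.55
tcp_pos: [600.3, 114.8, 171.4]
orientation: [0.75, 0.661, -0.0, -0.0]
contact_force: [-0.6, 0.9, -2.3]
width: 52.9
finger_force: 84.7
t 22.6 tcp [600.3 114.8 171.4] yang -7.3 zax [-0.001 -0.    -1.   ] w 52.9 ff 84.7 F [-0.6  0.9 -2.3] j [0.13 0.49 1.4  0.   1.25 0.26]
[-0.69448985  0.66994346]
centre y in head frame 0.2 skew deg -0.2 top z 198.8
```

```bash
python3 -m crank '[0.4,-0.1,-20,0,0,0,48, 0,0,-16,0,0,0,48, 0,0,-8,0,0,0,48, 0,0,-4,0,0,0,48, 0,0,-2,0,0,0,48, 0,0,-1.5,0,0,0,48, 0,0,0,0,0,0,48, 0,0,0,0,0,0,48]' 80
python3 -c "
from h import *
st()"
```

```text
clock: 23.4
tcp_pos: [601.5, 114.4, 120.5]
orientation: [0.75, 0.661, 0.0, 0.0]
contact_force: [-0.8, 0.4, -1.6]
width: 52.4
finger_force: 84.8
t 23.4 tcp [601.5 114.4 120.5] yang -7.3 zax [ 0.001  0.    -1.   ] w 52.4 ff 84.8 F [-0.8  0.4 -1.6] j [ 0.13  0.54  1.45 -0.    1.15  0.25]
```

```bash
python3 -m crank '[-0.3,0,-1,0,0,0,48, 0,0,-0.8,0,0,0,48, 0,0,0,0,0,0,48, 0,0,0,0,0,0,48]' 80
python3 -m crank '[0,0,0,0,0,0,58, 0,0,0,0,0,0,66, 0,0,0,0,0,0,76, 0,0,0,0,0,0,80, 0,0,8,0,0,0,80, 0,0,30,0,0,0,80, 0,0,45,0,0,0,80, 0,0,20,0,0,0,80]' 60
python3 -m crank '[0,0,0,0,0,0,80, 0,0,0,0,0,0,80]'
python3 -c "
from h import *
st()
W=wcloud(cap('wrist')); b=rect(W,(600,114),141,152,65); print(b,lf(b[:2]))
b=rect(W,(600,114),110,122,65); print(b,lf(b[:2]))
print('A',rect(W,(570,375),24,36,60))
"
```

```text
clock: 23.8
tcp_pos: [601.1, 114.4, 118.8]
orientation: [0.75, 0.661, 0.0, 0.0]
contact_force: [-2.7, -0.4, 5.9]
width: 52.7
finger_force: 85.4
clock: 24.6
tcp_pos: [601.8, 114.5, 226.0]
orientation: [0.75, 0.661, 0.002, 0.001]
contact_force: [-0.5, 0.5, 1.4]
width: 79.7
finger_force: 0.0
clock: 24.8
tcp_pos: [600.9, 114.4, 221.3]
orientation: [0.75, 0.661, 0.0, 0.0]
contact_force: [0.2, 0.1, -0.7]
width: 80.0
finger_force: 0.0
t 24.8 tcp [600.9 114.4 221.3] yang -7.3 zax [ 0. -0. -1.] w 80.0 ff 0.0 F [ 0.2  0.1 -0.7] j [ 0.13  0.45  1.35 -0.    1.35  0.26]
[ 601.3  114.   146.3   54.1   73.7   -7.1 6140. ] [0.40311193 0.00087934]
[ 600.7  114.6  115.8   66.    85.2   -7.2 1142. ] [-0.26781042  0.52036293]
A None
```

```bash
python3 -m crank '[-3.1,26,0,0,0,5.5,80, -3.1,26,0,0,0,5.5,80, -3.1,26,0,0,0,5.5,80, -3.1,26,0,0,0,5.5,80, -3.1,26,0,0,0,5.5,80, -3.1,26,0,0,0,5.5,80, -3.1,26,0,0,0,5.5,80, -3.1,26,0,0,0,5.5,80]' 90
python3 -m crank '[-3.1,26,-20,0,0,5.5,80, -3.1,25,-20,0,0,5.5,80, 0,0,0,0,0,0,80, 0,0,0,0,0,0,80, 0,0,0,0,0,0,80, 0,0,0,0,0,0,80]'
python3 -c "
from h import *
st()
W=wcloud(cap('wrist','w7')); b=rect(W,(569.5,373),24,36,60);print(b, b[:2]-r.observe()['tcp_pos'][:2])"
```

```text
clock: 25.65
tcp_pos: [575.6, 323.3, 219.6]
orientation: [0.447, 0.895, -0.001, -0.001]
contact_force: [0.3, -0.2, -0.3]
width: 79.8
finger_force: 0.0
clock: 26.25
tcp_pos: [570.5, 372.6, 182.0]
orientation: [0.361, 0.932, 0.0, 0.0]
contact_force: [-0.0, 0.3, -0.1]
width: 79.9
finger_force: 0.0
t 26.2 tcp [570.5 372.6 182. ] yang 47.6 zax [ 0.001  0.    -1.   ] w 79.9 ff 0.0 F [-0.   0.3 -0.1] j [ 0.52  0.64  1.15 -0.    1.35 -0.31]
[ 569.6  372.8   30.3   53.6   74.6   48.9 3667. ] [-0.86270305  0.10224171]
```

```bash
python3 -m crank '[-0.8,0.2,-40,0,0,1,80, 0,0,-40,0,0,0,80, 0,0,-40,0,0,0,80, 0,0,-20,0,0,0,80, 0,0,0,0,0,0,80, 0,0,0,0,0,0,80]' 90
python3 -c "
from h import *
st();t=r.observe()['tcp_pos']
W=wcloud(cap('wrist')); 
u=np.array([np.cos(np.radians(48.7)),np.sin(np.radians(48.7))])
d=W[...,:2]-np.array([569.6,372.8]); a=d@u; b=d@np.array([-u[1],u[0]])
m=(abs(a)>29)&(abs(a)<65)&(abs(b)<16)&(W[...,2]>8)&(W[...,2]<35)
print(m.sum(), W[m][::40].round())
print('A',rect(W,(569.5,373),24,36,60))"
```

```text
clock: 26.9
tcp_pos: [569.8, 373.5, 42.6]
orientation: [0.353, 0.936, 0.001, 0.0]
contact_force: [0.3, 0.4, 0.9]
width: 80.0
finger_force: 0.0
t 26.9 tcp [569.8 373.5  42.6] yang 48.7 zax [ 0.001  0.001 -1.   ] w 80.0 ff 0.0 F [0.3 0.4 0.9] j [ 0.53  0.78  1.25  0.    1.11 -0.32]
0 []
A [  569.5   373.     30.2    54.2    73.9    48.5 10655. ]
```

```bash
python3 -m crank '[0,-0.5,-20,0,0,-0.1,80, 0,0,-14,0,0,0,80, 0,0,-6,0,0,0,80, 0,0,0,0,0,0,80, 0,0,0,0,0,0,80, 0,0,0,0,0,0,48, 0,0,0,0,0,0,48, 0,0,0,0,0,0,48]' 80
python3 -m crank '[0,0,0,0,0,0,48, 0,0,0,0,0,0,48, 0,0,0,0,0,0,48, 0,0,0,0,0,0,48]' 80
python3 -c "
from h import *
st()"
python3 -m crank '[0,0,10,0,0,0,48, 0,0,25,0,0,0,48, 0,0,35,0,0,0,48, 0,0,40,0,0,0,48, 0,0,40,0,0,0,48, 0,0,40,0,0,0,48, 0,0,20,0,0,0,48, 0,0,0,0,0,0,48]' 80
python3 -c "
from h import *
st()"
```

```text
clock: 27.75
tcp_pos: [569.7, 373.4, 2.4]
orientation: [0.353, 0.936, 0.001, 0.001]
contact_force: [-0.8, -1.1, 6.2]
width: 52.8
finger_force: 85.7
clock: 28.15
tcp_pos: [569.7, 373.4, 2.4]
orientation: [0.353, 0.936, 0.001, 0.001]
contact_force: [-0.4, 0.7, 5.0]
width: 52.4
finger_force: 85.6
t 28.1 tcp [569.7 373.4   2.4] yang 48.6 zax [ 0.002  0.001 -1.   ] w 52.4 ff 85.6 F [-0.4  0.7  5. ] j [ 0.53  0.83  1.27  0.    1.04 -0.32]
clock: 28.95
tcp_pos: [569.8, 373.5, 215.3]
orientation: [0.353, 0.936, 0.002, 0.002]
contact_force: [-0.1, -0.1, -2.7]
width: 52.5
finger_force: 84.7
t 28.9 tcp [569.8 373.5 215.3] yang 48.6 zax [ 0.005  0.003 -1.   ] w 52.5 ff 84.7 F [-0.1 -0.1 -2.7] j [ 0.53  0.61  1.11 -0.    1.41 -0.32]
```

```bash
python3 -m crank '[2.6,-21.6,0,0,0,-4.6,48, 2.6,-21.6,0,0,0,-4.6,48, 2.6,-21.6,0,0,0,-4.6,48, 2.6,-21.6,0,0,0,-4.6,48, 2.6,-21.6,0,0,0,-4.6,48, 2.6,-21.6,0,0,0,-4.6,48, 2.6,-21.6,0,0,0,-4.6,48, 2.6,-21.6,0,0,0,-4.6,48]' 80
python3 -m crank '[2.6,-21.6,0,0,0,-4.7,48, 2.6,-21.6,0,0,0,-4.7,48, 2.6,-21.6,0,0,0,-4.8,48, 2.6,-21.6,0,0,0,-4.8,48, 0,0,0,0,0,0,48, 0,0,0,0,0,0,48, 0,0,0,0,0,0,48, 0,0,0,0,0,0,48]' 80
python3 -c "
from h import *
st(); t=r.observe()['tcp_pos']; print(lf(t))
W=wcloud(cap('wrist')); edge(W,t[2]+27,74)"
```

```text
clock: 29.75
tcp_pos: [589.3, 199.2, 209.3]
orientation: [0.632, 0.775, -0.001, -0.001]
contact_force: [-0.7, 0.2, -3.3]
width: 52.6
finger_force: 84.6
clock: 30.55
tcp_pos: [600.1, 114.6, 210.8]
orientation: [0.749, 0.662, -0.0, -0.0]
contact_force: [0.4, -0.8, -2.9]
width: 52.6
finger_force: 84.6
t 30.6 tcp [600.1 114.6 210.8] yang -7.1 zax [-0.001  0.    -1.   ] w 52.6 ff 84.6 F [ 0.4 -0.8 -2.9] j [0.13 0.45 1.36 0.   1.33 0.25]
[-0.84386246  0.46708918]
centre y in head frame 0.1 skew deg 0.1 top z 238.7
```

```bash
python3 -m crank '[0.7,-0.1,-25,0,0,-0.1,48, 0,0,-20,0,0,0,48, 0,0,-8,0,0,0,48, 0,0,-4,0,0,0,48, 0,0,-2,0,0,0,48, 0,0,-1,0,0,0,48, 0,0,0,0,0,0,48, 0,0,0,0,0,0,48]' 80
python3 -c "
from h import *
st()"
```

```text
clock: 31.4
tcp_pos: [601.3, 113.8, 151.8]
orientation: [0.75, 0.661, 0.0, 0.0]
contact_force: [-0.2, 0.0, -2.4]
width: 53.0
finger_force: 84.7
t 31.4 tcp [601.3 113.8 151.8] yang -7.3 zax [ 0.001  0.    -1.   ] w 53.0 ff 84.7 F [-0.2  0.  -2.4] j [0.13 0.51 1.42 0.   1.21 0.25]
```

```bash
python3 -m crank '[0,0,-1.5,0,0,0,48, 0,0,-1,0,0,0,48, 0,0,-0.6,0,0,0,48, 0,0,0,0,0,0,48, 0,0,0,0,0,0,48]' 80
python3 -c "
from h import *
st()"
```

```text
clock: 31.9
tcp_pos: [601.1, 113.8, 148.4]
orientation: [0.75, 0.661, 0.0, 0.0]
contact_force: [-0.8, -0.7, -0.1]
width: 52.7
finger_force: 85.1
t 31.9 tcp [601.1 113.8 148.4] yang -7.3 zax [ 0.  0. -1.] w 52.7 ff 85.1 F [-0.8 -0.7 -0.1] j [0.13 0.51 1.43 0.   1.21 0.25]
```

Just making contact; release.

```bash
python3 -m crank '[0,0,-0.4,0,0,0,48, 0,0,0,0,0,0,58, 0,0,0,0,0,0,66, 0,0,0,0,0,0,76, 0,0,0,0,0,0,80, 0,0,8,0,0,0,80, 0,0,30,0,0,0,80, 0,0,45,0,0,0,80]' 60
python3 -m crank '[0,0,20,0,0,0,80, 0,0,0,0,0,0,80, 0,0,0,0,0,0,80]'
python3 -c "
from h import *
st()
W=wcloud(cap('wrist')); b=rect(W,(600,114),171,182,65); print(b,lf(b[:2]))
"
```

```text
clock: 32.7
tcp_pos: [600.2, 113.6, 230.2]
orientation: [0.751, 0.661, -0.002, -0.001]
contact_force: [0.4, 0.1, -0.2]
width: 79.5
finger_force: 0.0
clock: 33.0
tcp_pos: [601.0, 113.8, 250.7]
orientation: [0.75, 0.661, 0.0, 0.0]
contact_force: [-0.4, 0.3, -0.7]
width: 79.8
finger_force: 0.0
t 33.0 tcp [601.  113.8 250.7] yang -7.3 zax [ 0.  0. -1.] w 79.8 ff 0.0 F [-0.4  0.3 -0.7] j [0.13 0.43 1.31 0.   1.41 0.25]
[ 601.3  113.6  176.3   54.    73.7   -7.5 6181. ] [ 0.45359152 -0.39592264]
```

```bash
python3 -m crank '[-19,-24.7,0,0,0,0,80, -19,-24.7,0,0,0,0,80, -19,-24.7,0,0,0,0,80, -19,-24.7,0,0,0,0,80, -19,-24.7,0,0,0,0,80, -19,-24.7,0,0,0,0,80, -19,-24.7,0,0,0,0,80, -19,-24.7,-20,0,0,0,80]' 90
python3 -m crank '[-19,-24.7,-25,0,0,0,80, -19,-24.7,-30,0,0,0,80, 0,0,0,0,0,0,80, 0,0,0,0,0,0,80, 0,0,0,0,0,0,80, 0,0,0,0,0,0,80]'
python3 -c "
from h import *
st()
W=wcloud(cap('wrist')); b=rect(W,(412,-133),24,36,60);print(b, b[:2]-r.observe()['tcp_pos'][:2])
print('purple',rect(W,(304,-190),24,36,60))"
```

```text
clock: 33.85
tcp_pos: [448.6, -84.8, 231.3]
orientation: [0.75, 0.661, 0.001, 0.001]
contact_force: [0.5, -0.0, -1.4]
width: 80.1
finger_force: 0.0
clock: 34.45
tcp_pos: [411.8, -132.7, 176.4]
orientation: [0.75, 0.661, 0.0, 0.0]
contact_force: [-0.1, -0.4, 1.3]
width: 80.0
finger_force: 0.0
t 34.5 tcp [ 411.8 -132.7  176.4] yang -7.2 zax [ 0.001 -0.    -1.   ] w 80.0 ff 0.0 F [-0.1 -0.4  1.3] j [-0.4   0.1   1.9   0.    1.14 -0.27]
[ 411.8 -137.6   30.3   54.2   75.5   -6.6 3753. ] [ 0.11375908 -4.85890037]
purple [ 304.5 -194.4   30.1   54.6   74.8   50.7 2015. ]
```

```bash
python3 -m crank '[0,-4.6,-40,0,0,0.5,80, 0,0,-40,0,0,0,80, 0,0,-35,0,0,0,80, 0,0,-15,0,0,0,80, 0,0,0,0,0,0,80, 0,0,0,0,0,0,80]' 90
python3 -c "
from h import *
st()
W=wcloud(cap('wrist')); b=rect(W,(412,-136),24,36,60);print(b, b[:2]-r.observe()['tcp_pos'][:2])"
```

```text
clock: 35.1
tcp_pos: [411.7, -137.7, 46.5]
orientation: [0.747, 0.664, 0.0, 0.0]
contact_force: [0.3, -1.0, -0.0]
width: 80.2
finger_force: 0.0
t 35.1 tcp [ 411.7 -137.7   46.5] yang -6.7 zax [ 0.001 -0.    -1.   ] w 80.2 ff 0.0 F [ 0.3 -1.  -0. ] j [-0.41  0.31  2.    0.    0.83 -0.29]
[ 4.1160e+02 -1.3680e+02  3.0300e+01  5.4400e+01  7.3800e+01 -7.0000e+00
  1.0324e+04] [-0.2757666   1.07235543]
```

```bash
python3 -m crank '[0,0.6,-20,0,0,-0.2,80, 0,0,-17,0,0,0,80, 0,0,-7,0,0,0,80, 0,0,0,0,0,0,80, 0,0,0,0,0,0,80, 0,0,0,0,0,0,48, 0,0,0,0,0,0,48, 0,0,0,0,0,0,48]' 80
python3 -m crank '[0,0,0,0,0,0,48, 0,0,0,0,0,0,48, 0,0,0,0,0,0,48, 0,0,0,0,0,0,48]' 80
python3 -c "
from h import *
st()"
python3 -m crank '[0,0,10,0,0,0,48, 0,0,25,0,0,0,48, 0,0,35,0,0,0,48, 0,0,40,0,0,0,48, 0,0,40,0,0,0,48, 0,0,40,0,0,0,48, 0,0,40,0,0,0,48, 0,0,15,0,0,0,48]' 80
python3 -c "
from h import *
st()"
```

```text
clock: 35.95
tcp_pos: [411.5, -137.4, 2.8]
orientation: [0.749, 0.663, 0.0, 0.001]
contact_force: [-4.5, 0.6, 13.1]
width: 52.8
finger_force: 84.1
clock: 36.35
tcp_pos: [411.5, -137.4, 2.8]
orientation: [0.749, 0.663, 0.0, 0.001]
contact_force: [-3.9, 1.0, 13.4]
width: 53.0
finger_force: 84.2
t 36.4 tcp [ 411.5 -137.4    2.8] yang -7.0 zax [ 0.001 -0.    -1.   ] w 53.0 ff 84.2 F [-3.9  1.  13.4] j [-0.41  0.41  2.02 -0.    0.72 -0.29]
clock: 37.15
tcp_pos: [411.5, -137.4, 251.2]
orientation: [0.749, 0.663, 0.001, 0.003]
contact_force: [0.7, 0.9, -2.7]
width: 52.4
finger_force: 84.4
t 37.1 tcp [ 411.5 -137.4  251.2] yang -7.0 zax [ 0.005 -0.002 -1.   ] w 52.4 ff 84.4 F [ 0.7  0.9 -2.7] j [-0.41  0.02  1.8  -0.    1.32 -0.29]
```

```bash
python3 -m crank '[15.8,20.9,0,0,0,0,48, 15.8,20.9,0,0,0,0,48, 15.8,20.9,0,0,0,0,48, 15.8,20.9,0,0,0,0,48, 15.8,20.9,0,0,0,0,48, 15.8,20.9,0,0,0,0,48, 15.8,20.9,0,0,0,0,48, 15.8,20.9,0,0,0,-0.2,48]' 80
python3 -m crank '[15.8,20.9,0,0,0,0,48, 15.8,20.9,0,0,0,0,48, 15.8,20.9,0,0,0,0,48, 15.8,21.3,0,0,0,0,48, 0,0,0,0,0,0,48, 0,0,0,0,0,0,48, 0,0,0,0,0,0,48, 0,0,0,0,0,0,48]' 80
python3 -c "
from h import *
st(); t=r.observe()['tcp_pos']; print(lf(t))
W=wcloud(cap('wrist')); edge(W,t[2]+27,74)"
```

```text
clock: 37.95
tcp_pos: [537.7, 31.0, 247.4]
orientation: [0.75, 0.662, 0.0, -0.0]
contact_force: [0.3, 0.2, -1.7]
width: 52.6
finger_force: 84.5
clock: 38.75
tcp_pos: [600.4, 113.3, 247.2]
orientation: [0.75, 0.661, 0.0, 0.0]
contact_force: [0.3, 0.5, -2.1]
width: 52.4
finger_force: 84.3
t 38.8 tcp [600.4 113.3 247.2] yang -7.2 zax [ 0. -0. -1.] w 52.4 ff 84.3 F [ 0.3  0.5 -2.1] j [ 0.13  0.43  1.31 -0.    1.4   0.25]
[-0.41004686 -0.76045222]
centre y in head frame -0.3 skew deg 0.1 top z 274.6
```

```bash
python3 -m crank '[0.5,0.2,-25,0,0,-0.1,48, 0,0,-24,0,0,0,48, 0,0,-9,0,0,0,48, 0,0,-4,0,0,0,48, 0,0,-2,0,0,0,48, 0,0,-1.5,0,0,0,48, 0,0,0,0,0,0,48, 0,0,0,0,0,0,48]' 80
python3 -c "
from h import *
st()"
```

```text
clock: 39.6
tcp_pos: [601.4, 114.2, 181.9]
orientation: [0.75, 0.661, 0.0, 0.0]
contact_force: [-0.1, -0.8, -2.4]
width: 52.3
finger_force: 84.5
t 39.6 tcp [601.4 114.2 181.9] yang -7.3 zax [ 0.001  0.    -1.   ] w 52.3 ff 84.5 F [-0.1 -0.8 -2.4] j [ 0.13  0.48  1.39 -0.    1.27  0.25]
```

```bash
python3 -m crank '[-0.2,0,-1.2,0,0,0,48, 0,0,-0.8,0,0,0,48, 0,0,-0.6,0,0,0,48, 0,0,0,0,0,0,48, 0,0,0,0,0,0,48]' 80
python3 -c "
from h import *
st()"
```

```text
clock: 40.1
tcp_pos: [601.0, 114.2, 178.9]
orientation: [0.75, 0.661, 0.0, 0.0]
contact_force: [-0.4, 0.3, 2.1]
width: 52.7
finger_force: 84.9
t 40.1 tcp [601.  114.2 178.9] yang -7.3 zax [ 0.  0. -1.] w 52.7 ff 84.9 F [-0.4  0.3  2.1] j [0.13 0.48 1.4  0.   1.26 0.25]
```

```bash
python3 -m crank '[0,0,0,0,0,0,48, 0,0,0,0,0,0,58, 0,0,0,0,0,0,66, 0,0,0,0,0,0,76, 0,0,0,0,0,0,80, 0,0,8,0,0,0,80, 0,0,30,0,0,0,80, 0,0,45,0,0,0,80]' 60
python3 -m crank '[0,0,20,0,0,0,80, 0,0,0,0,0,0,80, 0,0,0,0,0,0,80]'
python3 -c "
from h import *
st()
W=wcloud(cap('wrist')); b=rect(W,(600,114),201,212,65); print(b,lf(b[:2]))
b=rect(W,(600,114),110,122,65); print(b)
"
```

```text
clock: 40.9
tcp_pos: [600.2, 114.1, 261.1]
orientation: [0.751, 0.661, -0.002, -0.001]
contact_force: [-0.2, 0.4, -0.3]
width: 80.0
finger_force: 0.0
clock: 41.2
tcp_pos: [600.9, 114.2, 281.6]
orientation: [0.75, 0.661, 0.0, 0.0]
contact_force: [-0.3, -0.5, -0.8]
width: 79.9
finger_force: 0.0
t 41.2 tcp [600.9 114.2 281.6] yang -7.3 zax [ 0.  0. -1.] w 79.9 ff 0.0 F [-0.3 -0.5 -0.8] j [ 0.13  0.41  1.26 -0.    1.47  0.25]
[ 601.4  115.3  206.3   54.1   72.8   -7.5 6131. ] [0.33825376 1.30310567]
[605.4 149.8 115.9  14.7  65.2  82.9 492. ]
```

```bash
python3 -m crank '[-13.2,-30.3,0,0,0,0.6,80, -13.2,-30.3,0,0,0,0.6,80, -13.2,-30.3,0,0,0,0.6,80, -13.2,-30.3,0,0,0,0.6,80, -13.2,-30.3,0,0,0,0.6,80, -13.2,-30.3,0,0,0,0.6,80, -13.2,-30.3,0,0,0,0.6,80, -13.2,-30.3,0,0,0,0.6,80]' 90
python3 -m crank '[-13.2,-30.3,-20,0,0,0.6,80, -13.2,-30.3,-20,0,0,0.6,80, -13.2,-30.3,-20,0,0,0.6,80, -13.2,-30.3,-20,0,0,0.6,80, -13.2,-30.3,-20,0,0,0.6,80, -13.2,-31,-20,0,0,0.6,80, 0,0,0,0,0,0,80, 0,0,0,0,0,0,80]'
python3 -c "
from h import *
st()
W=wcloud(cap('wrist')); b=rect(W,(416,-310),24,36,60);print(b, b[:2]-r.observe()['tcp_pos'][:2])"
```

```text
clock: 42.05
tcp_pos: [494.3, -129.3, 280.4]
orientation: [0.722, 0.692, -0.001, -0.001]
contact_force: [0.8, -0.7, 0.2]
width: 79.8
finger_force: 0.0
clock: 42.85
tcp_pos: [415.5, -310.6, 160.5]
orientation: [0.701, 0.714, -0.0, -0.001]
contact_force: [0.7, 0.2, 0.2]
width: 80.3
finger_force: 0.0
t 42.9 tcp [ 415.5 -310.6  160.5] yang 1.0 zax [-0.002  0.002 -1.   ] w 80.3 ff 0.0 F [0.7 0.2 0.2] j [-0.71  0.3   1.69  0.    1.15 -0.73]
[ 4.163e+02 -3.110e+02  3.030e+01  5.430e+01  7.450e+01  2.100e+00
  4.192e+03] [ 0.15889108 -0.72054537]
```

```bash
python3 -m crank '[0.2,-0.6,-40,0,0,0.7,80, 0,0,-40,0,0,0,80, 0,0,-25,0,0,0,80, 0,0,-10,0,0,0,80, 0,0,0,0,0,0,80, 0,0,0,0,0,0,80]' 90
python3 -c "
from h import *
st()
W=wcloud(cap('wrist')); b=rect(W,(416,-310),24,36,60);print(b, b[:2]-r.observe()['tcp_pos'][:2])"
```

```text
clock: 43.5
tcp_pos: [417.2, -311.5, 48.1]
orientation: [0.695, 0.719, 0.0, 0.001]
contact_force: [0.5, -1.3, 0.4]
width: 80.0
finger_force: 0.0
t 43.5 tcp [ 417.2 -311.5   48.1] yang 1.9 zax [ 0.001 -0.001 -1.   ] w 80.0 ff 0.0 F [ 0.5 -1.3  0.4] j [-0.71  0.47  1.77  0.    0.91 -0.74]
[ 4.1590e+02 -3.1060e+02  3.0300e+01  5.4300e+01  7.4000e+01  2.0000e+00
  1.0143e+04] [-1.32932795  1.0563948 ]
```

```bash
python3 -m crank '[-0.9,0.6,-20,0,0,0.1,80, 0,0,-18,0,0,0,80, 0,0,-7.5,0,0,0,80, 0,0,0,0,0,0,80, 0,0,0,0,0,0,80, 0,0,0,0,0,0,48, 0,0,0,0,0,0,48, 0,0,0,0,0,0,48]' 80
python3 -m crank '[0,0,0,0,0,0,48, 0,0,0,0,0,0,48, 0,0,0,0,0,0,48, 0,0,0,0,0,0,48]' 80
python3 -c "
from h import *
st()"
python3 -m crank '[0,0,10,0,0,0,48, 0,0,30,0,0,0,48, 0,0,40,0,0,0,48, 0,0,45,0,0,0,48, 0,0,45,0,0,0,48, 0,0,45,0,0,0,48, 0,0,40,0,0,0,48, 0,0,15,0,0,0,48]' 80
python3 -m crank '[0,0,5,0,0,0,48, 0,0,0,0,0,0,48]' 80
python3 -c "
from h import *
st()"
```

```text
clock: 44.35
tcp_pos: [416.0, -311.1, 2.3]
orientation: [0.695, 0.719, 0.0, 0.001]
contact_force: [-0.2, 2.0, 7.8]
width: 52.6
finger_force: 85.0
clock: 44.75
tcp_pos: [416.0, -311.1, 2.3]
orientation: [0.695, 0.719, 0.0, 0.001]
contact_force: [-1.4, 1.6, 9.3]
width: 52.8
finger_force: 85.0
t 44.8 tcp [ 416.  -311.1    2.3] yang 1.9 zax [ 0.001 -0.001 -1.   ] w 52.8 ff 85.0 F [-1.4  1.6  9.3] j [-0.71  0.55  1.78  0.    0.81 -0.75]
clock: 45.55
tcp_pos: [415.8, -311.0, 276.1]
orientation: [0.695, 0.719, 0.0, 0.003]
contact_force: [-1.1, -0.7, -2.7]
width: 52.5
finger_force: 84.8
clock: 45.75
tcp_pos: [415.3, -310.6, 276.2]
orientation: [0.695, 0.719, -0.0, 0.0]
contact_force: [0.5, 0.2, -3.6]
width: 52.9
finger_force: 84.8
t 45.8 tcp [ 415.3 -310.6  276.2] yang 1.9 zax [ 0. -0. -1.] w 52.9 ff 84.8 F [ 0.5  0.2 -3.6] j [-0.71  0.2   1.54 -0.    1.4  -0.75]
```

```bash
python3 -m crank '[11.6,26.5,0,0,0,-0.6,48, 11.6,26.5,0,0,0,-0.6,48, 11.6,26.5,0,0,0,-0.6,48, 11.6,26.5,0,0,0,-0.6,48, 11.6,26.5,0,0,0,-0.6,48, 11.6,26.5,0,0,0,-0.6,48, 11.6,26.5,0,0,0,-0.6,48, 11.6,26.5,0,0,0,-0.6,48]' 80
python3 -m crank '[11.6,26.5,0,0,0,-0.6,48, 11.6,26.5,0,0,0,-0.6,48, 11.6,26.5,0,0,0,-0.6,48, 11.6,26.5,0,0,0,-0.6,48, 11.6,26.5,0,0,0,-0.6,48, 11.6,26.5,0,0,0,-0.6,48, 11.6,26.5,0,0,0,-0.6,48, 11.8,26.9,0,0,0,-0.2,48]' 80
python3 -m crank '[0,0,0,0,0,0,48, 0,0,0,0,0,0,48, 0,0,0,0,0,0,48]' 80
python3 -c "
from h import *
st(); t=r.observe()['tcp_pos']; print(lf(t))
W=wcloud(cap('wrist')); edge(W,t[2]+27,74)"
```

```text
clock: 46.55
tcp_pos: [508.1, -97.4, 274.5]
orientation: [0.725, 0.689, -0.001, -0.001]
contact_force: [1.5, 0.5, -2.3]
width: 52.8
finger_force: 84.7
clock: 47.35
tcp_pos: [601.2, 114.8, 274.2]
orientation: [0.751, 0.661, -0.001, -0.001]
contact_force: [0.3, -0.2, -2.6]
width: 52.5
finger_force: 84.7
clock: 47.65
tcp_pos: [600.9, 113.0, 275.3]
orientation: [0.751, 0.661, -0.001, -0.0]
contact_force: [0.1, -0.9, -2.7]
width: 52.7
finger_force: 84.6
t 47.6 tcp [600.9 113.  275.3] yang -7.3 zax [-0.002 -0.    -1.   ] w 52.7 ff 84.6 F [ 0.1 -0.9 -2.7] j [ 0.13  0.41  1.27 -0.    1.46  0.25]
[ 0.15671838 -1.02984278]
centre y in head frame -0.8 skew deg -0.3 top z 303.2
```

```bash
python3 -m crank '[0.2,1.3,-25,0,0,0,48, 0,0,-22,0,0,0,48, 0,0,-9,0,0,0,48, 0,0,-4,0,0,0,48, 0,0,-2,0,0,0,48, 0,0,-1.5,0,0,0,48, 0,0,0,0,0,0,48, 0,0,0,0,0,0,48]' 80
python3 -m crank '[0,0,-0.7,0,0,0,48, 0,0,0,0,0,0,48]' 80
python3 -c "
from h import *
st()"
```

```text
clock: 48.5
tcp_pos: [601.6, 115.0, 213.2]
orientation: [0.75, 0.661, 0.0, 0.0]
contact_force: [0.1, -0.2, -2.2]
width: 52.7
finger_force: 84.8
clock: 48.7
tcp_pos: [601.5, 115.0, 212.0]
orientation: [0.75, 0.661, 0.0, 0.0]
contact_force: [-0.2, 0.7, -2.8]
width: 52.8
finger_force: 84.8
t 48.7 tcp [601.5 115.  212. ] yang -7.3 zax [ 0.  0. -1.] w 52.8 ff 84.8 F [-0.2  0.7 -2.8] j [0.13 0.45 1.36 0.   1.33 0.26]
```

```bash
python3 -m crank '[-0.4,-0.3,-1.3,0,0,0,48, 0,0,-0.9,0,0,0,48, 0,0,-0.8,0,0,0,48, 0,0,0,0,0,0,48, 0,0,0,0,0,0,48]' 80
python3 -c "
from h import *
st()"
```

```text
clock: 49.2
tcp_pos: [601.1, 114.7, 209.0]
orientation: [0.751, 0.661, -0.0, -0.0]
contact_force: [-0.2, 0.7, -2.1]
width: 52.7
finger_force: 84.8
t 49.2 tcp [601.1 114.7 209. ] yang -7.3 zax [-0.  0. -1.] w 52.7 ff 84.8 F [-0.2  0.7 -2.1] j [0.13 0.46 1.36 0.   1.33 0.26]
```

```bash
python3 -m crank '[0,0,-0.6,0,0,0,48, 0,0,-0.3,0,0,0,48, 0,0,0,0,0,0,48]' 80
python3 -m crank '[0,0,0,0,0,0,58, 0,0,0,0,0,0,66, 0,0,0,0,0,0,76, 0,0,0,0,0,0,80, 0,0,8,0,0,0,80, 0,0,30,0,0,0,80, 0,0,45,0,0,0,80, 0,0,5,0,0,0,80]' 60
python3 -m crank '[0,0,0,0,0,0,80, 0,0,0,0,0,0,80]'
python3 -c "
from h import *
st()
W=wcloud(cap('wrist')); b=rect(W,(600,114),231,242,65); print(b,lf(b[:2]))
c=cap('side','side8'); a=cv2.imread('pics/side8.png')[150:310,120:360]; cv2.imwrite('pics/side8c.png',cv2.resize(a,(720,480)))
"
```

```text
clock: 49.5
tcp_pos: [601.2, 114.7, 208.3]
orientation: [0.75, 0.661, 0.0, 0.0]
contact_force: [-0.3, 1.0, 0.4]
width: 52.7
finger_force: 85.2
clock: 50.3
tcp_pos: [602.2, 114.9, 302.7]
orientation: [0.75, 0.661, 0.004, 0.003]
contact_force: [-0.2, -0.4, 0.5]
width: 80.2
finger_force: 0.0
clock: 50.5
tcp_pos: [600.8, 114.6, 295.2]
orientation: [0.75, 0.661, -0.001, -0.0]
contact_force: [-0.6, -0.3, -0.3]
width: 79.8
finger_force: 0.0
t 50.5 tcp [600.8 114.6 295.2] yang -7.3 zax [-0.001 -0.    -1.   ] w 79.8 ff 0.0 F [-0.6 -0.3 -0.3] j [0.13 0.41 1.23 0.   1.5  0.26]
[ 601.4  115.3  236.2   53.9   73.2   -7.4 6987. ] [0.33825376 1.30310567]
```

View pics/side8c.png

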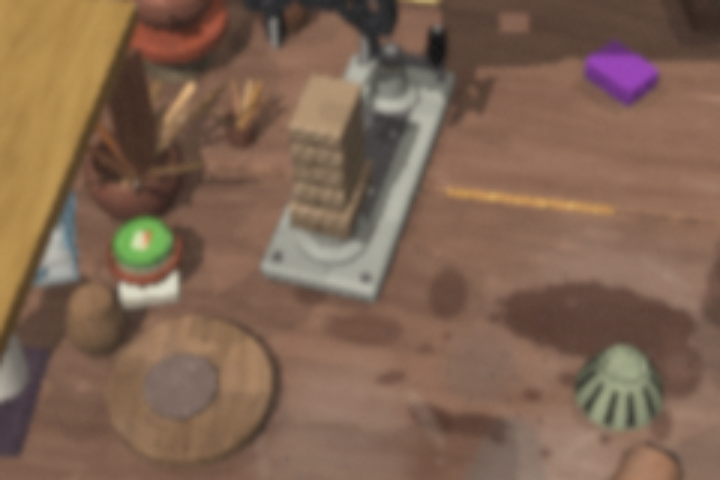

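Column complete, straight and centred. Now to the crank.

```bash
python3 -m crank '[-8.2,-21.2,0,0,0,0,80, -8.2,-21.2,0,0,0,0,80, -8.2,-21.2,0,0,0,0,80, -8.2,-21.2,0,0,0,0,80, -8.2,-21.2,0,0,0,0,80, -8.2,-21.2,-20,0,0,0,80, -8.2,-21.2,-20,0,0,0,80, -8.2,-21.2,-15,0,0,0,80]'
python3 -m crank '[-8.2,-21.2,0,0,0,0,70, -8.2,-21.2,0,0,0,0,60, 0,0,0,0,0,0,60, 0,0,0,0,0,0,60, 0,0,0,0,0,0,60]'
python3 -c "
from h import *
st()
c=cap('wrist','w9'); W=wcloud(c); b=rect(W,(518,-97),143,154,40); print('knob',b)
q=lf(W); m=(W[...,2]>85)&(W[...,2]<105)&(abs(q[...,0])<40)&(abs(q[...,1]+220)<40); print('hub',np.median(W[m][:,2]) if m.any() else None, rect(W,(573,-104),90,106,40))
print('tiles',rect(W,(593,-383),37,52,60))"
```

```text
clock: 51.4
tcp_pos: [534.5, -55.6, 239.1]
orientation: [0.75, 0.661, -0.001, -0.001]
contact_force: [0.6, 0.5, 0.8]
width: 79.7
finger_force: 0.0
clock: 51.9
tcp_pos: [519.2, -96.7, 240.8]
orientation: [0.75, 0.661, -0.0, -0.0]
contact_force: [0.6, -0.1, -0.9]
width: 60.0
finger_force: 0.0
t 51.9 tcp [519.2 -96.7 240.8] yang -7.2 zax [-0.001  0.    -1.   ] w 60.0 ff 0.0 F [ 0.6 -0.1 -0.9] j [-0.25  0.24  1.57  0.    1.33 -0.13]
knob [518.6 -98.3 148.1  20.2  20.8  66.9 473. ]
hub 99.75832124584238 [ 560.7 -103.6   99.8   30.8   54.4   84.4 1185. ]
tiles [ 5.756e+02 -3.517e+02  3.730e+01  5.000e-01  1.900e+00 -7.080e+01
  3.000e+00]
```

View pics/w9.png

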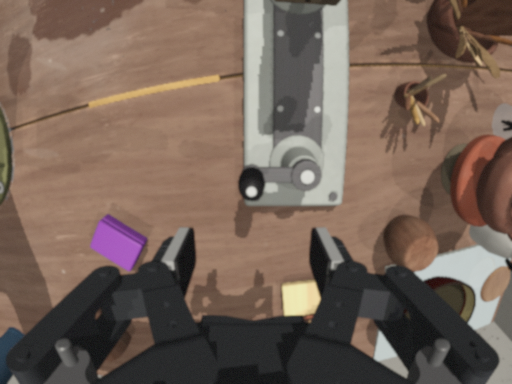

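```bash
python3 -m crank '[0,-1,-40,0,0,0,60, 0,0,-40,0,0,0,60, 0,0,-30,0,0,0,60, 0,0,-14,0,0,0,60, 0,0,-6,0,0,0,60, 0,0,0,0,0,0,60, 0,0,0,0,0,0,60]' 40
python3 -c "
from h import *
st()
a=np.radians(172.75-15*np.arange(25)); p=np.round(55*np.stack([np.cos(a),np.sin(a)],1),1); print(np.diff(p,axis=0).round(1).tolist())"
```

```text
clock: 52.65
tcp_pos: [519.8, -98.4, 112.5]
orientation: [0.75, 0.661, 0.001, 0.001]
contact_force: [-0.3, -0.2, -0.2]
width: 60.0
finger_force: 0.0
t 52.6 tcp [519.8 -98.4 112.5] yang -7.3 zax [ 0.002 -0.001 -1.   ] w 60.0 ff 0.0 F [-0.3 -0.2 -0.2] j [-0.26  0.38  1.71 -0.    1.05 -0.13]
[[3.7, 13.9], [7.1, 12.5], [10.1, 10.2], [12.4, 7.2], [13.9, 3.8], [14.3, 0.1], [13.9, -3.7], [12.5, -7.1], [10.2, -10.1], [7.2, -12.4], [3.8, -13.9], [0.1, -14.3], [-3.7, -13.9], [-7.1, -12.5], [-10.1, -10.2], [-12.4, -7.2], [-13.9, -3.8], [-14.3, -0.1], [-13.9, 3.7], [-12.5, 7.1], [-10.2, 10.1], [-7.2, 12.4], [-3.8, 13.9], [-0.1, 14.3]]
```

```bash
python3 -m crank '[-0.8,0,-3,0,0,0,60, 0,0,0,0,0,0,60, 0,0,0,0,0,0,40, 0,0,0,0,0,0,20, 0,0,0,0,0,0,20, 0,0,0,0,0,0,20, 0,0,0,0,0,0,20, 0,0,0,0,0,0,20]' 40
python3 -m crank '[0,0,0,0,0,0,20, 0,0,0,0,0,0,20, 0,0,0,0,0,0,20]' 40
python3 -c "
from h import *
st()"
```

```text
clock: 53.45
tcp_pos: [518.1, -98.3, 108.4]
orientation: [0.75, 0.661, -0.0, -0.0]
contact_force: [-4.0, -0.1, 5.0]
width: 23.6
finger_force: 38.9
clock: 53.75
tcp_pos: [518.1, -98.3, 108.4]
orientation: [0.75, 0.661, -0.0, -0.0]
contact_force: [-3.6, 0.9, 4.7]
width: 23.5
finger_force: 38.9
t 53.8 tcp [518.1 -98.3 108.4] yang -7.3 zax [-0.  0. -1.] w 23.5 ff 38.9 F [-3.6  0.9  4.7] j [-0.26  0.39  1.71 -0.    1.04 -0.13]
```

Knob held. First turn in three calls, then check.

```bash
python3 -m crank '[3.7,13.9,0,0,0,0,20, 7.1,12.5,0,0,0,0,20, 10.1,10.2,0,0,0,0,20, 12.4,7.2,0,0,0,0,20, 13.9,3.8,0,0,0,0,20, 14.3,0.1,0,0,0,0,20, 13.9,-3.7,0,0,0,0,20, 12.5,-7.1,0,0,0,0,20]' 40
python3 -c "
from h import *
st()"
python3 -m crank '[10.2,-10.1,0,0,0,0,20, 7.2,-12.4,0,0,0,0,20, 3.8,-13.9,0,0,0,0,20, 0.1,-14.3,0,0,0,0,20, -3.7,-13.9,0,0,0,0,20, -7.1,-12.5,0,0,0,0,20, -10.1,-10.2,0,0,0,0,20, -12.4,-7.2,0,0,0,0,20]' 40
python3 -m crank '[-13.9,-3.8,0,0,0,0,20, -14.3,-0.1,0,0,0,0,20, -13.9,3.7,0,0,0,0,20, -12.5,7.1,0,0,0,0,20, -10.2,10.1,0,0,0,0,20, -7.2,12.4,0,0,0,0,20, -3.8,13.9,0,0,0,0,20, -0.1,14.3,0,0,0,0,20]' 40
python3 -m crank '[0,0,0,0,0,0,20, 0,0,0,0,0,0,20]' 40
python3 -c "
from h import *
st()
W=wcloud(cap('wrist','w10'))
for n in ['scene','side']:
  W=cloud(cap(n,n+'10')); b=rect(W,(600,114),238,258,65); print(n,b)"
```

```text
clock: 54.55
tcp_pos: [606.7, -61.5, 108.4]
orientation: [0.75, 0.661, -0.0, -0.0]
contact_force: [-9.2, -6.6, 5.9]
width: 23.2
finger_force: 40.0
t 54.5 tcp [606.7 -61.5 108.4] yang -7.2 zax [-0.001 -0.001 -1.   ] w 23.2 ff 40.0 F [-9.2 -6.6  5.9] j [-0.16  0.55  1.46 -0.    1.13 -0.03]
clock: 55.35
tcp_pos: [594.5, -155.9, 108.4]
orientation: [0.75, 0.661, 0.001, 0.0]
contact_force: [-0.2, 8.3, 3.3]
width: 23.2
finger_force: 39.8
clock: 56.15
tcp_pos: [518.0, -97.7, 108.4]
orientation: [0.751, 0.661, -0.0, 0.0]
contact_force: [3.7, -3.9, 2.9]
width: 23.3
finger_force: 40.1
clock: 56.35
tcp_pos: [518.2, -97.6, 108.3]
orientation: [0.75, 0.661, -0.0, -0.001]
contact_force: [-7.4, 0.7, 9.4]
width: 23.0
finger_force: 40.8
t 56.4 tcp [518.2 -97.6 108.3] yang -7.2 zax [-0.001  0.001 -1.   ] w 23.0 ff 40.8 F [-7.4  0.7  9.4] j [-0.26  0.39  1.71  0.    1.04 -0.13]
scene [601.6 116.  245.   54.2  78.2  -7.7 363. ]
side [601.6 118.2 244.1  55.4  77.5  -6.9 356. ]
```

View pics/w10.png

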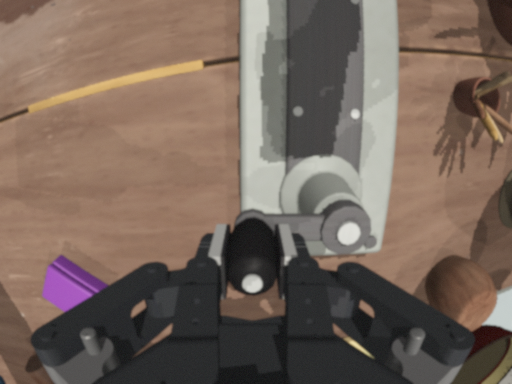

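One turn raised the column ~10 mm, low forces, knob firmly held. Three more turns.

```bash

python3 -m crank '[3.7,13.9,0,0,0,0,20, 7.1,12.5,0,0,0,0,20, 10.1,10.2,0,0,0,0,20, 12.4,7.2,0,0,0,0,20, 13.9,3.8,0,0,0,0,20, 14.3,0.1,0,0,0,0,20, 13.9,-3.7,0,0,0,0,20, 12.5,-7.1,0,0,0,0,20]' 40 | head -5
python3 -m crank '[10.2,-10.1,0,0,0,0,20, 7.2,-12.4,0,0,0,0,20, 3.8,-13.9,0,0,0,0,20, 0.1,-14.3,0,0,0,0,20, -3.7,-13.9,0,0,0,0,20, -7.1,-12.5,0,0,0,0,20, -10.1,-10.2,0,0,0,0,20, -12.4,-7.2,0,0,0,0,20]' 40 | head -5
python3 -m crank '[-13.9,-3.8,0,0,0,0,20, -14.3,-0.1,0,0,0,0,20, -13.9,3.7,0,0,0,0,20, -12.5,7.1,0,0,0,0,20, -10.2,10.1,0,0,0,0,20, -7.2,12.4,0,0,0,0,20, -3.8,13.9,0,0,0,0,20, -0.1,14.3,0,0,0,0,20]' 40
python3 -c "
from h import *
st()"
```

```text
clock: 57.3
tcp_pos: [606.8, -61.5, 108.3]
orientation: [0.75, 0.661, -0.0, -0.0]
contact_force: [-10.4, -7.7, 6.2]
width: 22.9
clock: 58.1
tcp_pos: [594.6, -155.8, 108.4]
orientation: [0.75, 0.661, 0.001, 0.0]
contact_force: [-0.1, 7.5, 4.6]
width: 23.3
clock: 58.9
tcp_pos: [518.0, -98.0, 108.4]
orientation: [0.751, 0.661, -0.0, -0.0]
contact_force: [2.5, -4.6, 4.0]
width: 23.3
finger_force: 40.4
t 58.9 tcp [518.  -98.  108.4] yang -7.3 zax [-0.001 -0.    -1.   ] w 23.3 ff 40.4 F [ 2.5 -4.6  4. ] j [-0.26  0.39  1.71 -0.    1.04 -0.13]
```

```bash

python3 -m crank '[3.7,13.9,0,0,0,0,20, 7.1,12.5,0,0,0,0,20, 10.1,10.2,0,0,0,0,20, 12.4,7.2,0,0,0,0,20, 13.9,3.8,0,0,0,0,20, 14.3,0.1,0,0,0,0,20, 13.9,-3.7,0,0,0,0,20, 12.5,-7.1,0,0,0,0,20]' 40 | head -5
python3 -m crank '[10.2,-10.1,0,0,0,0,20, 7.2,-12.4,0,0,0,0,20, 3.8,-13.9,0,0,0,0,20, 0.1,-14.3,0,0,0,0,20, -3.7,-13.9,0,0,0,0,20, -7.1,-12.5,0,0,0,0,20, -10.1,-10.2,0,0,0,0,20, -12.4,-7.2,0,0,0,0,20]' 40 | head -5
python3 -m crank '[-13.9,-3.8,0,0,0,0,20, -14.3,-0.1,0,0,0,0,20, -13.9,3.7,0,0,0,0,20, -12.5,7.1,0,0,0,0,20, -10.2,10.1,0,0,0,0,20, -7.2,12.4,0,0,0,0,20, -3.8,13.9,0,0,0,0,20, -0.1,14.3,0,0,0,0,20]' 40
python3 -c "
from h import *
st()"
```

```text
clock: 59.7
tcp_pos: [606.7, -61.4, 108.2]
orientation: [0.75, 0.661, -0.001, -0.0]
contact_force: [-10.4, -9.8, 8.6]
width: 23.0
clock: 60.5
tcp_pos: [594.8, -155.7, 108.4]
orientation: [0.75, 0.661, 0.001, 0.0]
contact_force: [1.3, 5.4, 4.1]
width: 23.1
clock: 61.3
tcp_pos: [518.0, -97.8, 108.4]
orientation: [0.751, 0.661, -0.0, -0.0]
contact_force: [2.8, -3.9, 5.5]
width: 23.0
finger_force: 40.5
t 61.3 tcp [518.  -97.8 108.4] yang -7.3 zax [-0.001 -0.    -1.   ] w 23.0 ff 40.5 F [ 2.8 -3.9  5.5] j [-0.26  0.39  1.71 -0.    1.04 -0.13]
```

```bash

python3 -m crank '[3.7,13.9,0,0,0,0,20, 7.1,12.5,0,0,0,0,20, 10.1,10.2,0,0,0,0,20, 12.4,7.2,0,0,0,0,20, 13.9,3.8,0,0,0,0,20, 14.3,0.1,0,0,0,0,20, 13.9,-3.7,0,0,0,0,20, 12.5,-7.1,0,0,0,0,20]' 40 | head -5
python3 -m crank '[10.2,-10.1,0,0,0,0,20, 7.2,-12.4,0,0,0,0,20, 3.8,-13.9,0,0,0,0,20, 0.1,-14.3,0,0,0,0,20, -3.7,-13.9,0,0,0,0,20, -7.1,-12.5,0,0,0,0,20, -10.1,-10.2,0,0,0,0,20, -12.4,-7.2,0,0,0,0,20]' 40 | head -5
python3 -m crank '[-13.9,-3.8,0,0,0,0,20, -14.3,-0.1,0,0,0,0,20, -13.9,3.7,0,0,0,0,20, -12.5,7.1,0,0,0,0,20, -10.2,10.1,0,0,0,0,20, -7.2,12.4,0,0,0,0,20, -3.8,13.9,0,0,0,0,20, -0.1,13.8,0,0,0,0,20]' 40
python3 -m crank '[0,0,0,0,0,0,20, 0,0,0,0,0,0,20]' 40
python3 -c "
from h import *
st()
for n in ['scene','side']:
  W=cloud(cap(n,n+'11')); print(n,rect(W,(600,114),266,290,65), 'tiles',rect(W,(593,-383),37,52,90))"
```

```text
clock: 62.1
tcp_pos: [606.7, -61.3, 108.2]
orientation: [0.75, 0.661, -0.001, -0.0]
contact_force: [-11.0, -8.6, 8.7]
width: 23.1
clock: 62.9
tcp_pos: [594.9, -155.6, 108.4]
orientation: [0.75, 0.661, 0.001, 0.0]
contact_force: [1.4, 4.7, 5.0]
width: 23.3
clock: 63.7
tcp_pos: [518.0, -98.3, 108.4]
orientation: [0.751, 0.661, -0.0, -0.0]
contact_force: [0.7, -3.2, 5.7]
width: 23.4
finger_force: 40.7
clock: 63.9
tcp_pos: [518.2, -97.8, 108.3]
orientation: [0.75, 0.661, -0.0, -0.001]
contact_force: [-7.2, 2.5, 10.9]
width: 23.4
finger_force: 41.2
t 63.9 tcp [518.2 -97.8 108.3] yang -7.2 zax [-0.001  0.001 -1.   ] w 23.4 ff 41.2 F [-7.2  2.5 10.9] j [-0.26  0.39  1.71  0.    1.04 -0.13]
scene [601.9 115.7 275.1  55.4  75.9  -7.6 389. ] tiles [ 608.7 -389.6   43.3   19.    55.9  -13.    39. ]
side [601.2 118.6 274.1  53.5  78.4  -6.2 374. ] tiles [ 604.7 -361.9   41.8   15.6   39.9    8.6   25. ]
```

```bash
python3 -m crank '[0,0,0,0,0,0,35, 0,0,0,0,0,0,50, 0,0,0,0,0,0,60, 0,0,0,0,0,0,60, 0,0,20,0,0,0,60, 0,0,40,0,0,0,60, 0,0,40,0,0,0,60, 0,0,30,0,0,0,60]' 40
python3 -m crank '[-20,-30,0,0,0,0,60, -20,-30,0,0,0,0,60, -20,-30,0,0,0,0,60, -20,-30,0,0,0,0,60, 0,0,0,0,0,0,60, 0,0,0,0,0,0,60]'
python3 -c "
from h import *
st()
W=wcloud(cap('wrist','w12')); print('knob',rect(W,(518,-97),143,154,40))
for n in ['scene','side']:
  c=cap(n,n+'12'); W=cloud(c); print(n,rect(W,(600,114),266,290,65), 'tiles',rect(W,(593,-383),37,52,110),'knob',rect(W,(518,-97),130,154,40))
a=cv2.imread('pics/scene12.png')[60:300,140:420]; cv2.imwrite('pics/s12.png',cv2.resize(a,(700,600)))"
```

```text
clock: 64.8
tcp_pos: [518.5, -98.8, 240.5]
orientation: [0.751, 0.661, 0.001, 0.001]
contact_force: [1.2, -0.6, -0.9]
width: 60.4
finger_force: 0.0
clock: 65.4
tcp_pos: [438.1, -219.1, 238.1]
orientation: [0.751, 0.66, 0.0, 0.0]
contact_force: [0.4, -0.1, 0.4]
width: 60.0
finger_force: 0.0
t 65.4 tcp [ 438.1 -219.1  238.1] yang -7.4 zax [ 0.  0. -1.] w 60.0 ff 0.0 F [ 0.4 -0.1  0.4] j [-0.54  0.16  1.68  0.    1.3  -0.41]
knob [518.  -98.2 147.9  20.3  20.5   9.1 488. ]
scene [601.3 116.2 274.7  55.   75.6  -8.2 383. ] tiles [ 5.938e+02 -3.830e+02  4.380e+01  4.160e+01  6.990e+01  5.000e-01
  1.190e+02] knob [517.8 -93.7 144.5  18.7  19.3  87.   39. ]
side [601.  119.4 274.5  55.3  82.1  -7.4 368. ] tiles [ 592.9 -379.1   42.2   40.8   71.6    1.9  110. ] knob [518.7 -91.9 142.4  20.3  21.9   8.7  45. ]
```

View pics/s12.png

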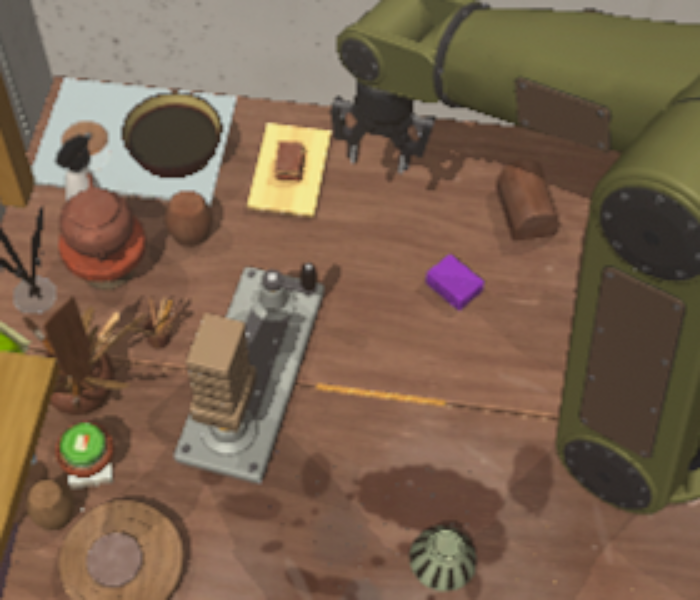

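The tiles lie on the board (290,160), the column stands square at (215,370), the knob is back at its start (308,275), and the arm is clear.

```bash
python3 -c "
from station import r
print(r.finish_job())"
```

```text
the job is handed in; nothing more can be done
None
```

The job is handed in: the tiles are on the ware board, the big saggar and all four small ones stand square in one column on the head, and the crank was wound four clockwise turns, raising the column about 40 mm.

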